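# Clear the spoiled castings into the scrap return box

### The arm

A 6-joint arm with a two-finger parallel gripper is mounted at the origin on the work surface. World frame = base frame: x ahead of the robot, y to its left, z up, the work surface at z = 0. Lengths are in m, angles in rad, forces in N, time in s.
With the tool pointing down it reaches from about 0.325 to 0.9 m from the base axis. Payload 6.1 kg.
Tool frame: the origin (TCP) lies at the very end of the fingers, on their centre line; the grasp point (between the pads) lies 19 mm behind it (env.pinch_z is the distance from the TCP to the grasp point, in m); z points along the fingers, y is the line along which they close (so a half turn about z gives the same grasp; the last joint's range is limited). The gripper opens to 87 mm and grips with 3 to 60 N. Pads are 19 mm wide; open, the fingers measure 117 mm over their backs; the gripper's body (75 mm by 190 mm) begins 51 mm behind the grasp point.
Start: joints at [-1.283, 0.22, 1.526, -0, 1.395, -0.126], TCP at [0.251, -0.572, 0.183] pointing down, gripper open.
Joint ranges: [-2.98, 2.98], [-0.91, 2.08], [0.09, 2.57], [-1.24, 4.39], [0.2, 2.65], [-2.68, 2.68]. Speed limits (rad/s): [2.57, 2.57, 3.01, 3.14, 3.14, 3.14].

### API

Orientations are given as a rotation vector (axis times angle).
In Python, from workcell import env gives the robot as it stands. The module is installed in compiled form; this text tells all that it offers.
- The arm moves only by the tool step_arm, never from a script. Its argument "deltas" is a list of rows, each an object with "rotation": the turn, a rotation vector about the tool's x, y, z scaled (see below), a list of three; "linear": the shift along the tool's x, y, z scaled (see below), a list of three; "hand": the opening, from 0 (shut) to 1 (fully open). A call has 1 to 8 rows; each row shifts and turns the commanded pose from where the row before left it, along the tool's axes as they then stand; what a row does not reach is not made up. The controller multiplies each number of a shift by 0.03 m and each number of a turn by 4 degrees. A row lasts 1/8 s, in which the tool goes at most 62.5 mm and 10.7 degrees, less where a joint would pass 70% of its speed; a pose out of reach is approached as far as the arm can. A call with a number of a shift or a turn outside -1 to 1 is refused whole. A call with a gripper value outside its range is refused whole. The fingers move at their own pace and stop on an object; "newtons" is the grip in N (left out, the last holds). Time passes only in rows, so rows that do not move let the fingers close. It gives the time, the measured TCP pose, the force, the opening and the grip force at its end, in the units of the state.
- env.observe(): the state, without advancing time (a new reading comes with each control period).
- env.camera(name): name is "side" or "top"; returns the picture (420x560x3 uint8, red, green, blue); there is no depth.
- env.camera_model(name): a dict with "camera_matrix" (3x3 intrinsics, pixels), "rvec" (rotation vector, rad) and "tvec" (3), from world to camera coordinates, as OpenCV has them. Camera axes: x right, y down, z forward; pixel columns grow to the right and rows downward; lengths in m; the calibration is good to about 2 mm. A picture is of the moment at which its call begins. camera_model takes no time and is no camera call.
- env.close_job(): hands the job in; it is judged then, once.
The state is a dict: "clock": time; "qpos": joint angles; "joint_vel": joint speeds; "effort": joint torques, N m; "tcp_pos": TCP position; "ee_rot": TCP orientation; "ft_force": force on the tool from outside, world axes, zero at the start; "torque": the same for the moment, N m; "opening": finger opening in m; "grasp_force": force on a finger pad.
Only numpy, scipy, OpenCV 4.12 (cv2) and the standard library are available. Lean on these libraries where they do the work, as an engineer would, in place of code of your own. Each camera call takes 0.05 s, during which the arm holds its last target. There are 200 camera calls.

### The job

A spoiled ingot is jammed between the cheeks of the ingot mould: knock it out along the channel with the wooden block, keeping your fingers off it until it is clear of the cheeks, and put the block back on the bench. Gather the ingot and every loose brass casting in the scoop, then tip the lot through the spring flap of the scrap box, holding the flap open with the rim of the scoop, and put the empty scoop back level on its white board so that the flap is shut again. Leave the crucible, the dish and the tweezers where they are.

Things in the scene. Friction and masses are not known exactly. Their poses are not given: they have to be found in the camera images.
- box: Scrap return box: grey steel strong box fixed to the bench, 180 deep (x) x 200 wide (y), hollow; origin at the centre of its underside. Front (-x side) 115 high; back 215 high, flat on top from x = +10 to +90. From (x -90, z 115) up to (x +10, z 215) runs a face sloping at 45 degrees to the front, with an opening 134 wide (y) and 110 long (down the slope) closed by the flap.
- opening (a point): Centre of the flap opening on the sloping face of the box, at (-37, 0, 168) mm in the box frame. The way in, square to the face, is forward and down at 45 degrees: (+0.707, 0, -0.707) in the box frame.
- flap (a joint): Angle of the aluminium flap (128 wide, 106 long), rad: 0 = shut, flush with the sloping face; grows as it swings inwards (to 1.35). Hinge: level line along the box's y at (2, 0, 207) mm in the box frame, the opening's upper edge. A spring shuts it; 1 to 4 N on its middle opens it. A scoop pushed 70 mm in, its rim 50 mm down the slope from the hinge, holds it at about 0.95.
- mould: Open-ended steel ingot mould fixed to the bench: base plate 150 (x) x 90 (y) x 8 thick, origin at the centre of its underside. On it, from x = -65 to -5, stand two cheeks up to z = 24, with a straight channel along x between them, open at both ends; the fixed cheek on the -y side has its face at y = -9. From x = -5 to +75 the plate is bare. The ingot is to be driven towards +x.
- cheek (a joint): Slide of the sprung cheek on the +y side of the mould's channel, m: 0 = its face at y = +9 mm in the mould frame, on the ingot, which it presses with about 7 N; -0.001 = its stop, nothing in the channel (17 mm wide); it yields to +0.006.
- ingot: Spoiled brass ingot 60 long (x) x 18 wide (y) x 14 high, 0.13 kg, origin at the centre of its underside. At the start pinched between the cheeks, filling the channel's length, its top 2 below theirs; 8 to 11 N along the channel drives it. Once its centre is past x = +25 in the mould frame it is clear of the cheeks and lies free on the bare plate.
- block: Hardwood knocking block 70 long (x) x 12 thick (y) x 50 high (z), standing on its long narrow side on the bench; origin at the centre of its underside. It fits lengthways into the mould's channel.
- board: White soldering board fixed to the bench, 200 (x) x 130 (y) x 12 thick, origin at the centre of its underside: the scoop's place.
- scoop: Steel scrap scoop, 0.2 kg, standing on the board: flat pan 100 long (x) x 92 wide (y), sides and back 30 high, 3 thick, floor 3 thick, open at the front (+x). Origin at the centre of the pan's underside. Wooden handle behind it (-x): a bar 85 long (x = -146 to -61), 16 thick (y), 24 high (z = 21 to 45), level. Brass slides on its floor when it is tipped more than 40 degrees and stays put below 25.
- scoop_handle (a point): A point inside the scoop's handle, at (-90, 0, 33) mm in the scoop frame: a good place to grip, across its 16 mm thickness.
- scoop_lip (a point): Middle of the scoop's front lip, at (+50, 0, 3) mm in the scoop frame.
- button1: Round brass casting button, 24 across x 13 high, 45 g, flat on the bench; origin at the centre of its underside. May be absent.
- button2: Round brass casting button, 24 across x 13 high, 45 g, flat on the bench; origin at the centre of its underside. May be absent.
- button3: Round brass casting button, 24 across x 13 high, 45 g, flat on the bench; origin at the centre of its underside. May be absent.
- barend1: Sawn brass bar end, 26 (x) x 18 (y) x 14 high, 50 g, flat on the bench; origin at the centre of its underside. May be absent.
- barend2: Sawn brass bar end, 26 (x) x 18 (y) x 14 high, 50 g, flat on the bench; origin at the centre of its underside. May be absent.
- crucible: White ceramic crucible cup, 64 across x 62 high, standing on the bench; origin at the centre of its underside. To be left alone.
- dish: Round plaster-coloured melting dish, 90 across x 35 high; origin at the centre of its underside. To be left alone.
- tweezers: Steel tweezers with dark wood grips, about 165 long x 22 wide x 9 high, lying on the bench; origin near their middle. To be left alone.
There are look-alikes about, which are no part of the job. Of the things shaped like the scoop, the steel one is meant.

How it is judged:
On the way, in this order (a step that is already met when the one before it is completed fails the run):
1. the block is driven against the jammed ingot (contact force between block and ingot above 2 N and x of ingot in the frame of mould below 0 m).
2. the ingot is driven out, clear of the cheeks (x of ingot in the frame of mould above 0.022 m), for 0.1 s.
3. the ingot and all the castings lie in the scoop together (x of button1 in the frame of scoop between -0.05 and 0.055 m and y of button1 in the frame of scoop between -0.046 and 0.046 m and z of button1 in the frame of scoop between -0.002 and 0.04 m and x of button2 in the frame of scoop between -0.05 and 0.055 m and y of button2 in the frame of scoop between -0.046 and 0.046 m and z of button2 in the frame of scoop between -0.002 and 0.04 m and x of button3 in the frame of scoop between -0.05 and 0.055 m and y of button3 in the frame of scoop between -0.046 and 0.046 m and z of button3 in the frame of scoop between -0.002 and 0.04 m and x of barend1 in the frame of scoop between -0.05 and 0.055 m and y of barend1 in the frame of scoop between -0.046 and 0.046 m and z of barend1 in the frame of scoop between -0.002 and 0.04 m and x of barend2 in the frame of scoop between -0.05 and 0.055 m and y of barend2 in the frame of scoop between -0.046 and 0.046 m and z of barend2 in the frame of scoop between -0.002 and 0.04 m and x of ingot in the frame of scoop between -0.05 and 0.055 m and y of ingot in the frame of scoop between -0.046 and 0.046 m and z of ingot in the frame of scoop between -0.002 and 0.04 m), for 0.2 s.
4. the scoop is tipped with its rim holding the flap open (value of joint flap above 0.4 rad and contact force between scoop and flap above 0.2 N and angle between scoop's own z axis and vertical above 0.5 rad), for 0.2 s.
At the end, for the whole second after the job is handed in: All castings present and the ingot are inside the scrap box, the flap shut (under 0.06 rad), the scoop level (0.1 rad) on the board, its pan centre within 90 mm of the board's middle along it and 60 mm across, the block at rest on the bench (x of button1 in the frame of box between -0.088 and 0.088 m and y of button1 in the frame of box between -0.098 and 0.098 m and z of button1 in the frame of box between 0 and 0.13 m and x of button2 in the frame of box between -0.088 and 0.088 m and y of button2 in the frame of box between -0.098 and 0.098 m and z of button2 in the frame of box between 0 and 0.13 m and x of button3 in the frame of box between -0.088 and 0.088 m and y of button3 in the frame of box between -0.098 and 0.098 m and z of button3 in the frame of box between 0 and 0.13 m and x of barend1 in the frame of box between -0.088 and 0.088 m and y of barend1 in the frame of box between -0.098 and 0.098 m and z of barend1 in the frame of box between 0 and 0.13 m and x of barend2 in the frame of box between -0.088 and 0.088 m and y of barend2 in the frame of box between -0.098 and 0.098 m and z of barend2 in the frame of box between 0 and 0.13 m and x of ingot in the frame of box between -0.088 and 0.088 m and y of ingot in the frame of box between -0.098 and 0.098 m and z of ingot in the frame of box between 0 and 0.13 m and value of joint flap below 0.06 rad and x of scoop in the frame of board between -0.09 and 0.09 m and y of scoop in the frame of board between -0.06 and 0.06 m and z of scoop in the frame of board between 0.006 and 0.02 m and angle between scoop's own z axis and vertical below 0.1 rad and linear speed of each of scoop, block below 0.02 m/s and height (world z) of block between -0.01 and 0.045 m); the robot touches nothing.
It fails at once if the ingot is touched with the fingers while still jammed between the cheeks (contact force between the fingers and ingot above 1 N and x of ingot in the frame of mould between -0.08 and 0 m and y of ingot in the frame of mould between -0.02 and 0.02 m and z of ingot in the frame of mould between 0 and 0.03 m).
It fails at once if the crucible is disturbed (distance of crucible from where it was at the start of the episode above 0.03 m).
It fails at once if the dish is disturbed (distance of dish from where it was at the start of the episode above 0.03 m).
It fails at once if the tweezers is disturbed (distance of tweezers from where it was at the start of the episode above 0.03 m).
Of button1, button2, button3, barend1, barend2 only 2 to 4 are there at a start; the rules pass over those that are not, and their reading is None.
At some moment in a run one of button1, button2, button3, barend1, barend2 may be knocked a few centimetres aside while the robot is not near it.
It also fails if it takes over 210 s, if anything falls off the work surface, if the arm or the gripper's body presses on something with over 40 N, if the wrist force passes 120 N, or if a joint passes its speed limit or range.

## Working session

There is one attempt and no reset: what is moved stays moved. The work goes in short steps, Python scripts to look and compute and a tool call to move; the robot and the scene stay as the last step left them, time stands still between calls to the robot, and variables do not carry over. Pictures are saved under pics/ and viewed, at most 14 in all, crops included, and the job is handed in when it is done.

Besides the shell and the picture viewer there is one more tool, called after "Request:" as name(argument=value, ...) on one line, values as JSON. step_arm: Moves the arm, as the interface text tells. Its arguments: {"type":"object","properties":{"deltas":{"type":"array"},"newtons":{"type":"number"}},"required":["deltas"]}

```bash
mkdir -p pics && cat > h.py <<'E'
import numpy as np, cv2
from workcell import env
from scipy.spatial.transform import Rotation as R
def snap(n,f,crop=None,s=1):
    im=env.camera(n)[:,:,::-1]
    if crop: a,b,c,d=crop; im=im[b:d,a:c]
    if s!=1: im=cv2.resize(np.ascontiguousarray(im),None,fx=s,fy=s,interpolation=cv2.INTER_CUBIC)
    cv2.imwrite('pics/'+f,im)
def ray(n,px,z):
    m=env.camera_model(n); K=np.array(m['camera_matrix']); r=cv2.Rodrigues(np.array(m['rvec'],float))[0]; t=np.array(m['tvec'],float).ravel()
    d=r.T@np.linalg.inv(K)@np.array([px[0],px[1],1.]); c=-r.T@t
    return (c+d*(z-c[2])/d[2])
def proj(n,p):
    m=env.camera_model(n)
    return cv2.projectPoints(np.array(p,float).reshape(-1,1,3),np.array(m['rvec'],float),np.array(m['tvec'],float),np.array(m['camera_matrix'],float),None)[0].reshape(-1,2)
E
python3 - <<'E'
from h import *
a=env.camera('top');b=env.camera('side')
cv2.imwrite('pics/top0.png',a[:,:,::-1]);cv2.imwrite('pics/side0.png',b[:,:,::-1])
for n in('top','side'):
    m=env.camera_model(n);r=cv2.Rodrigues(np.array(m['rvec'],float))[0];print(n,-r.T@np.array(m['tvec']).ravel(),r[2],np.array(m['camera_matrix'])[0,0])
print(env.observe())
E
```

```text
top [ 0.48402554 -0.01087637  1.28140099] [ 0.06271708 -0.02892221 -0.99761219] 443.7480291984201
side [-0.01854318  0.56205065  0.92632823] [ 0.50333354 -0.51780738 -0.69175926] 403.51870336360184
{'clock': 0.1, 'qpos': array([-1.28309445e+00,  2.21167125e-01,  1.52746650e+00,  1.82094487e-05,
        1.39470527e+00, -1.26118502e-01]), 'joint_vel': array([-0.0012661 , -0.00263527, -0.00248076, -0.00283428,  0.00236534,
       -0.00145164]), 'effort': array([ 8.65331531e-04, -4.95947528e+01, -3.88518369e+01,  7.02414522e-02,
        5.16011822e-02, -2.00183473e-05]), 'tcp_pos': array([ 0.25113526, -0.5716538 ,  0.18225039]), 'ee_rot': array([-3.07287976e+00, -6.45036511e-01,  1.93197727e-04]), 'ft_force': array([0.59652516, 0.0173913 , 0.00070721]), 'torque': array([-0.05727887,  0.08085418, -0.0283999 ]), 'grasp_force': 0.0, 'opening': 0.08706044606646082}
```

View pics/top0.png

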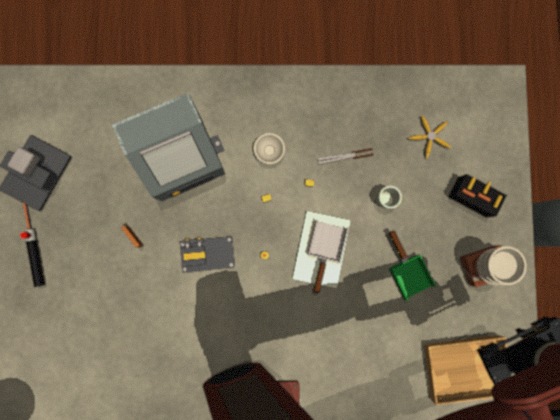

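View pics/side0.png

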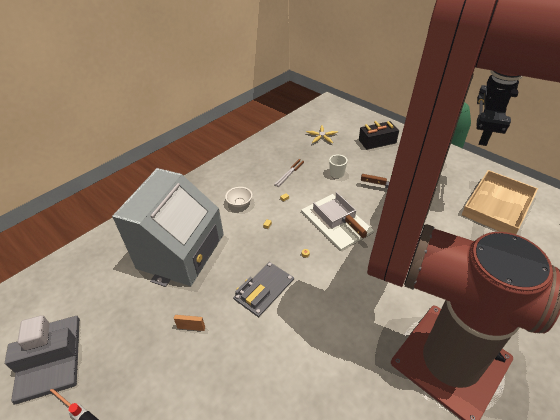

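The top view shows the box at (170,150), mould with the ingot at (207,254), block at (131,236) and steel scoop on the white board at (325,240). The loose brass is at (266,198), (309,183) and (264,255).
Possible mix-ups:
- Scoop: steel (325,240) or green (412,275). I choose the steel one.
- Block: (131,236) or the torch's wooden part (28,215). I choose (131,236).
- Castings: yellow bits in the black tray (478,195) and the yellow star (430,137) are not loose castings.

Next I check these choices in a close crop.

```bash
python3 - <<'E'
from h import *
im=cv2.imread('pics/top0.png')
cv2.imwrite('pics/c1.png',cv2.resize(im[175:300,110:250],None,fx=4.8,fy=4.8,interpolation=cv2.INTER_CUBIC)) 
cv2.imwrite('pics/c2.png',cv2.resize(im[165:300,240:360],None,fx=4.4,fy=4.4,interpolation=cv2.INTER_CUBIC)) 
E
```

```text
(no output)
```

View pics/c1.png

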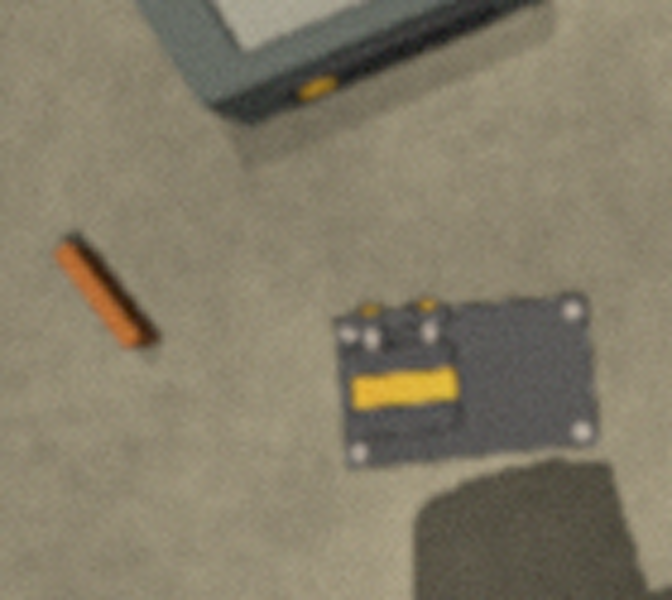

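View pics/c2.png

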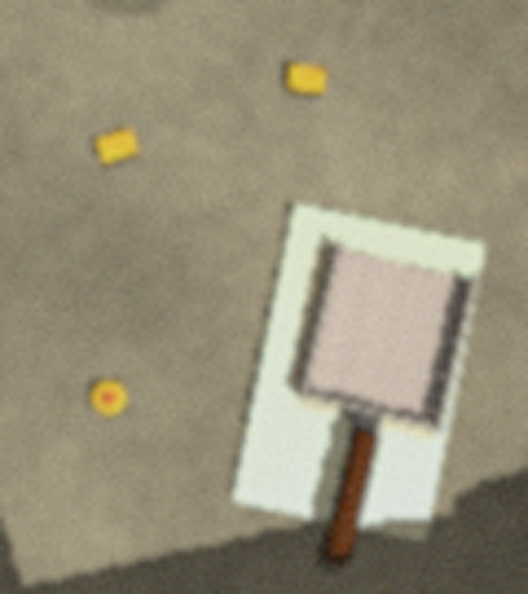

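```bash
python3 - <<'E'
from h import *
im=cv2.imread('pics/top0.png')
cv2.imwrite('pics/c3.png',cv2.resize(im[85:210,105:235],None,fx=4.8,fy=4.8,interpolation=cv2.INTER_CUBIC))
c1=lambda u,v:(u/4.8+110-.4,v/4.8+175-.4)
c2=lambda u,v:(u/4.4+240-.4,v/4.4+165-.4)
def P(n,l,z):
    q=np.array([ray('top',p,z)[:2] for p in l]);print(n,q.round(4).tolist(),'mean',q.mean(0).round(4));return q
def ang(d):return np.degrees(np.arctan2(d[1],d[0])).round(1)
q=P('plate',[c1(335,318),c1(585,294),c1(597,438),c1(347,468)],.008);print(ang(q[1]-q[0]),ang(q[2]-q[3]))
q=P('ingot',[c1(352,391),c1(458,383)],.022);print(ang(q[1]-q[0]),np.linalg.norm(q[1]-q[0]))
q=P('block',[c1(67,247),c1(137,344)],.05);print(ang(q[1]-q[0]),np.linalg.norm(q[1]-q[0]))
P('A',[c2(118,146)],.014);P('B',[c2(306,79)],.014);P('but',[c2(109,397)],.013)
P('Aend',[c2(101,153),c2(137,141)],.014);P('Bend',[c2(289,77),c2(325,82)],.014)
q=P('board',[c2(296,204),c2(485,241),c2(428,537),c2(233,499)],.012);print(ang(q[0]-q[3]),ang(q[1]-q[2]))
q=P('handle',[c2(366,430),c2(340,560)],.057);print(ang(q[0]-q[1]),np.linalg.norm(q[1]-q[0]))
P('pan front floor',[c2(336,246),c2(455,272)],.015)
P('pan back rim outer',[c2(297,390),c2(437,425)],.042)
E
```

```text
plate [[0.5025, 0.2351], [0.5152, 0.0871], [0.4297, 0.0804], [0.4139, 0.2279]] mean [0.4653 0.1576]
-85.1 -83.9
ingot [[0.4595, 0.2224], [0.4634, 0.1606]] mean [0.4615 0.1915]
-86.4 0.06197484003013833
block [[0.5443, 0.3798], [0.4883, 0.3396]] mean [0.5163 0.3597]
-144.3 0.06892539339174758
A [[0.6231, -0.0139]] mean [ 0.6231 -0.0139]
B [[0.6662, -0.1375]] mean [ 0.6662 -0.1375]
but [[0.46, -0.0065]] mean [ 0.46   -0.0065]
Aend [[0.6186, -0.0028], [0.6263, -0.0263]] mean [ 0.6225 -0.0146]
Bend [[0.6676, -0.1264], [0.6641, -0.1499]] mean [ 0.6659 -0.1382]
board [[0.5843, -0.1298], [0.5588, -0.2535], [0.3671, -0.2122], [0.3933, -0.086]] mean [ 0.4759 -0.1704]
-12.9 -12.1
handle [[0.4383, -0.1674], [0.3578, -0.1497]] mean [ 0.3981 -0.1585]
-12.4 0.08243246970354302
pan front floor [[0.5564, -0.1553], [0.5386, -0.2328]] mean [ 0.5475 -0.194 ]
pan back rim outer [[0.4636, -0.1258], [0.4404, -0.2146]] mean [ 0.452  -0.1702]
```

View pics/c3.png

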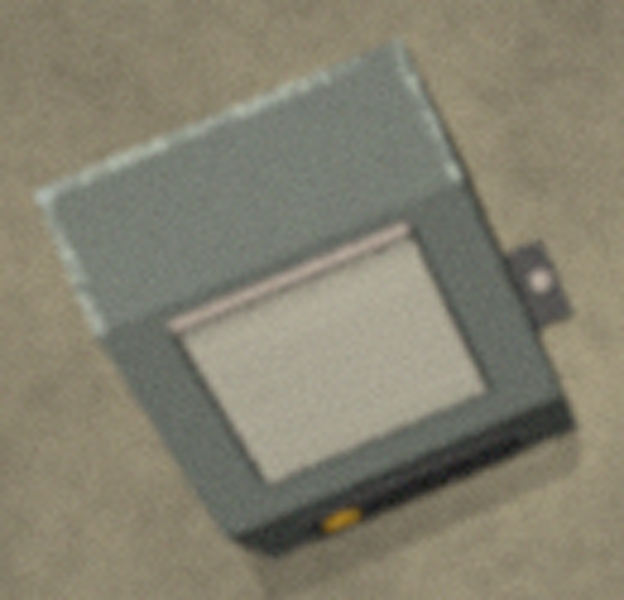

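The box crop shows the roof corners at (40,192), (402,42), (460,182) and (103,335), and the front top edge from (235,535) to (570,400). The other crops confirm a steel pan on the white board, two bar ends, one button, the orange-brown block, and the ingot at the left of the mould, to be driven right (world -y).

```bash
cat >> h.py <<'E'
def down(yaw,pitch=0.):
    # tool pointing down; closing line (tool y) at world heading yaw; pitch = nose-down turn about heading-90 axis
    y=np.array([np.cos(yaw),np.sin(yaw),0]);z=np.array([0,0,-1.]);x=np.cross(y,z)
    return np.stack([x,y,z],1)
def plan(p,Rm,n=None,cur=None,show=True):
    o=env.observe() if cur is None else cur
    p0=np.array(o['tcp_pos']);R0=R.from_rotvec(o['ee_rot']);Rt=R.from_matrix(Rm)
    rv=(R0.inv()*Rt).as_rotvec()
    dp=np.array(p)-p0
    k=int(np.ceil(max(np.abs(rv).max()/np.radians(4),1e-9)))
    m=n or max(k,int(np.ceil(np.linalg.norm(dp)/.028)),1)
    A=np.zeros((3,3))
    for i in range(m): A+=(R0*R.from_rotvec(rv*i/m)).as_matrix()   # shift in frame before the turn
    lin=np.linalg.solve(A,dp)/.03
    if show: print('rows',m,'lin',lin.round(3),'rot',(rv/m/np.radians(4)).round(3))
    return m,lin,rv
E
python3 - <<'E'
from h import *
from scipy.optimize import least_squares
c3=lambda u,v:(u/4.8+105-.4,v/4.8+85-.4)
px=np.array([c3(40,192),c3(402,42),c3(460,182),c3(103,335),c3(570,400),c3(235,535),c3(405,232),c3(172,330)])
L=np.array([[90,100,215],[90,-100,215],[10,-100,215],[10,100,215],[-90,-100,115],[-90,100,115],[2,-64,207],[2,64,207]])/1000
def W(q):
    c,s=np.cos(q[2]),np.sin(q[2]);return L@np.array([[c,-s,0],[s,c,0],[0,0,1]]).T+[q[0],q[1],0]
f=lambda q:(proj('top',W(q))-px).ravel()
r=least_squares(f,[.7,.25,.3]);print(r.x,np.degrees(r.x[2]),r.fun.round(1))
q=r.x;c,s=np.cos(q[2]),np.sin(q[2]);print('side check',proj('side',W(q)).round(0).tolist())
print('opening',q[0]-.037*c,q[1]-.037*s)
o=env.observe();print(R.from_rotvec(o['ee_rot']).as_matrix().round(3))
b=np.radians(35.7)
for y in (b+np.pi/2,b-np.pi/2): print(np.degrees(y));plan([.5163,.3597,.12],down(y))
E
```

```text
[0.73754067 0.22953241 0.40634215] 23.281690023650917 [-0.6  0.5  0.4 -0.5  1.4 -0.  -0.9  0.7 -1.  -0.8 -1.4  1.4  1.1 -0.8
  0.9 -0.5]
side check [[111.0, 216.0], [156.0, 168.0], [181.0, 174.0], [139.0, 224.0], [218.0, 208.0], [183.0, 260.0], [177.0, 185.0], [151.0, 217.0]]
opening 0.7035534822336422 0.214908091572733
[[ 0.916  0.402 -0.   ]
 [ 0.402 -0.916  0.002]
 [ 0.    -0.002 -1.   ]]
125.70000000000002
rows 43 lin [-0.747 -0.816  0.049] rot [-0.     0.001  0.977]
-54.3
rows 35 lin [ 0.658 -0.648  0.06 ] rot [-0.001 -0.    -0.086]
```

Request:
step_arm(deltas=[{"linear": [0.66,-0.65,0.06],"rotation": [0,0,-0.09],"hand": 0.5},{"linear": [0.66,-0.65,0.06],"rotation": [0,0,-0.09],"hand": 0.5},{"linear": [0.66,-0.65,0.06],"rotation": [0,0,-0.09],"hand": 0.5},{"linear": [0.66,-0.65,0.06],"rotation": [0,0,-0.09],"hand": 0.5},{"linear": [0.66,-0.65,0.06],"rotation": [0,0,-0.09],"hand": 0.5},{"linear": [0.66,-0.65,0.06],"rotation": [0,0,-0.09],"hand": 0.5},{"linear": [0.66,-0.65,0.06],"rotation": [0,0,-0.09],"hand": 0.5}], newtons=40)

```text
clock: 0.98
tcp_pos: [0.32, -0.389, 0.1701]
ee_rot: [-3.059, -0.713, 0.0]
ft_force: [0.7, 0.4, -0.6]
opening: 0.0441
grasp_force: 0.0
```

Request:
step_arm(deltas=[{"linear": [0.66,-0.65,0.06],"rotation": [0,0,-0.09],"hand": 0.5},{"linear": [0.66,-0.65,0.06],"rotation": [0,0,-0.09],"hand": 0.5},{"linear": [0.66,-0.65,0.06],"rotation": [0,0,-0.09],"hand": 0.5},{"linear": [0.66,-0.65,0.06],"rotation": [0,0,-0.09],"hand": 0.5},{"linear": [0.66,-0.65,0.06],"rotation": [0,0,-0.09],"hand": 0.5},{"linear": [0.66,-0.65,0.06],"rotation": [0,0,-0.09],"hand": 0.5},{"linear": [0.66,-0.65,0.06],"rotation": [0,0,-0.09],"hand": 0.5}])

```text
clock: 1.85
tcp_pos: [0.3804, -0.2043, 0.1576]
ee_rot: [-3.043, -0.78, 0.0]
ft_force: [0.9, -1.5, 0.4]
opening: 0.0435
grasp_force: 0.0
```

Request:
step_arm(deltas=[{"linear": [0.66,-0.65,0.06],"rotation": [0,0,-0.09],"hand": 0.5},{"linear": [0.66,-0.65,0.06],"rotation": [0,0,-0.09],"hand": 0.5},{"linear": [0.66,-0.65,0.06],"rotation": [0,0,-0.09],"hand": 0.5},{"linear": [0.66,-0.65,0.06],"rotation": [0,0,-0.09],"hand": 0.5},{"linear": [0.66,-0.65,0.06],"rotation": [0,0,-0.09],"hand": 0.5},{"linear": [0.66,-0.65,0.06],"rotation": [0,0,-0.09],"hand": 0.5},{"linear": [0.66,-0.65,0.06],"rotation": [0,0,-0.09],"hand": 0.5}])

```text
clock: 2.72
tcp_pos: [0.4326, -0.017, 0.145]
ee_rot: [-3.025, -0.847, 0.001]
ft_force: [0.6, 0.4, 0.3]
opening: 0.0435
grasp_force: 0.0
```

Request:
step_arm(deltas=[{"linear": [0.66,-0.65,0.06],"rotation": [0,0,-0.09],"hand": 0.5},{"linear": [0.66,-0.65,0.06],"rotation": [0,0,-0.09],"hand": 0.5},{"linear": [0.66,-0.65,0.06],"rotation": [0,0,-0.09],"hand": 0.5},{"linear": [0.66,-0.65,0.06],"rotation": [0,0,-0.09],"hand": 0.5},{"linear": [0.66,-0.65,0.06],"rotation": [0,0,-0.09],"hand": 0.5},{"linear": [0.66,-0.65,0.06],"rotation": [0,0,-0.09],"hand": 0.5},{"linear": [0.66,-0.65,0.06],"rotation": [0,0,-0.09],"hand": 0.5}])

```text
clock: 3.6
tcp_pos: [0.4766, 0.1723, 0.1324]
ee_rot: [-3.006, -0.913, 0.001]
ft_force: [0.4, 0.4, 0.5]
opening: 0.0437
grasp_force: 0.0
```

Request:
step_arm(deltas=[{"linear": [0.66,-0.65,0.06],"rotation": [0,0,-0.09],"hand": 0.5},{"linear": [0.66,-0.65,0.06],"rotation": [0,0,-0.09],"hand": 0.5},{"linear": [0.66,-0.65,0.06],"rotation": [0,0,-0.09],"hand": 0.5},{"linear": [0.66,-0.65,0.06],"rotation": [0,0,-0.09],"hand": 0.5},{"linear": [0.66,-0.65,0.06],"rotation": [0,0,-0.09],"hand": 0.5},{"linear": [0.66,-0.65,0.06],"rotation": [0,0,-0.09],"hand": 0.5},{"linear": [0.66,-0.65,0.06],"rotation": [0,0,-0.09],"hand": 0.5}])

```text
clock: 4.47
tcp_pos: [0.5122, 0.3634, 0.1195]
ee_rot: [2.985, 0.979, -0.002]
ft_force: [0.7, 0.7, -0.3]
opening: 0.0438
grasp_force: 0.0
```

```bash
python3 - <<'E'
from h import *
b=np.radians(35.7)
plan([.5163,.3597,.024],down(b-np.pi/2),4)
u=np.array([np.cos(b),np.sin(b)])*.035;c=np.array([.5163,.3597])
print(proj('side',[[*(c+u),.05],[*(c-u),.05],[*(c-u),0],[*(c+u),0]]).round(1).tolist())
print('mould in side',proj('side',[[.4653,.1576,.008]]))
E
```

```text
rows 4 lin [0.01  0.045 0.796] rot [-0.     0.004  0.039]
[[173.5, 315.2], [201.3, 318.4], [204.5, 328.8], [177.6, 325.7]]
mould in side [[262.37352685 287.01703984]]
```

Request:
step_arm(deltas=[{"linear": [0.01,0.045,0.8],"rotation": [0,0,0.04],"hand": 0.5},{"linear": [0.01,0.045,0.8],"rotation": [0,0,0.04],"hand": 0.5},{"linear": [0.01,0.045,0.8],"rotation": [0,0,0.04],"hand": 0.5},{"linear": [0.01,0.045,0.78],"rotation": [0,0,0.04],"hand": 0.5},{"linear": [0,0,0],"rotation": [0,0,0],"hand": 0},{"linear": [0,0,0],"rotation": [0,0,0],"hand": 0},{"linear": [0,0,0],"rotation": [0,0,0],"hand": 0}], newtons=50)

```text
clock: 5.35
tcp_pos: [0.5176, 0.3596, 0.0264]
ee_rot: [-2.99, -0.962, -0.004]
ft_force: [-0.1, 0.8, 0.5]
opening: 0.0212
grasp_force: 0.0
```

Request:
step_arm(deltas=[{"linear": [0,0,0],"rotation": [0,0,0],"hand": 0},{"linear": [0,0,-0.7],"rotation": [0,0,0],"hand": 0},{"linear": [0,0,-0.8],"rotation": [0,0,0],"hand": 0},{"linear": [0,0,-0.5],"rotation": [0,0,0],"hand": 0}])

```text
clock: 5.85
tcp_pos: [0.5179, 0.3597, 0.0881]
ee_rot: [-2.99, -0.962, -0.006]
ft_force: [0.3, -0.3, 0.6]
opening: 0.0005
grasp_force: 0.0
```

```bash
cat > mould.py <<'E'
from h import *
MC=np.array([.4653,.1576]);MY=np.radians(-85.)
MX=np.array([np.cos(MY),np.sin(MY)])
def mp(x,y=0): return MC+MX*x+np.array([-MX[1],MX[0]])*y
E
python3 - <<'E'
from mould import *
# block local x yaw now: closing line yaw -54.3 = perpendicular; block long axis 35.7 or -144.3; want along MY=-85 -> closing line at MY-90=-175 or 5
o=env.observe();print(o['tcp_pos'],o['opening'],o['grasp_force'])
for y in (5,-175): plan([*mp(-.125),.09],down(np.radians(y)))
E
```

```text
[0.51791171 0.35969286 0.08805722] 0.0004784943406426328 0.0
rows 15 lin [-0.227 -0.051 -0.005] rot [ 0.002 -0.003 -0.989]
rows 31 lin [-0.037  0.125 -0.002] rot [-0.002 -0.001  0.973]
```

Request:
step_arm(deltas=[{"linear": [0,0,-0.8],"rotation": [0,0,0],"hand": 0.5},{"linear": [0,-1,-0.8],"rotation": [0,0,0],"hand": 0.5},{"linear": [0,-1,0],"rotation": [0,0,0],"hand": 0.5},{"linear": [0,-1,0],"rotation": [0,0,0],"hand": 0.5}])

```text
clock: 6.35
tcp_pos: [0.4641, 0.4331, 0.1345]
ee_rot: [-2.99, -0.961, -0.003]
ft_force: [-0.4, 0.5, -0.6]
opening: 0.0325
grasp_force: 0.0
```

```bash
python3 - <<'E'
from h import *
a=np.ascontiguousarray(env.camera('top')[170:270,90:220,::-1]);b=np.ascontiguousarray(env.camera('side')[270:370,110:240,::-1])
cv2.imwrite('pics/bl.png',np.vstack([cv2.resize(x,None,fx=3,fy=3,interpolation=cv2.INTER_CUBIC) for x in(a,b)]))
print(env.observe()['tcp_pos'])
E
```

```text
[0.46242562 0.43441921 0.13391539]
```

View pics/bl.png

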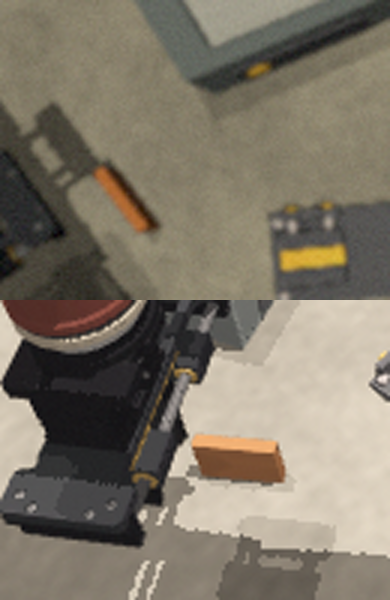

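The block still stands where it was, with its top from (123,227) to (140,246), so the lift came before the fingers had closed. I retry and wait for closure.

```bash
python3 - <<'E'
from h import *
q=np.array([ray('top',(u/3+90-.33,v/3+170-.33),.05)[:2] for u,v in((100,170),(148,229))]);d=q[0]-q[1];print(q,q.mean(0),np.linalg.norm(d),np.degrees(np.arctan2(d[1],d[0])))
b=np.arctan2(d[1],d[0]);c=q.mean(0)
plan([*c,.12],down(np.radians(-54.3)),4)
E
```

```text
[[0.54353109 0.38134778]
 [0.48901983 0.33726002]] [0.51627546 0.3593039 ] 0.07010855227138114 38.965329862758324
rows 4 lin [-0.002  0.77   0.115] rot [-0.004 -0.003  0.009]
```

Request:
step_arm(deltas=[{"linear": [0,0.77,0.12],"rotation": [0,0,-0.05],"hand": 0.5},{"linear": [0,0.77,0.12],"rotation": [0,0,-0.05],"hand": 0.5},{"linear": [0,0.77,0.12],"rotation": [0,0,-0.05],"hand": 0.5},{"linear": [0,0.77,0.12],"rotation": [0,0,-0.05],"hand": 0.5},{"linear": [0,0,0.95],"rotation": [0,0,0],"hand": 0.5},{"linear": [0,0,0.95],"rotation": [0,0,0],"hand": 0.5},{"linear": [0,0,0.95],"rotation": [0,0,0],"hand": 0.5},{"linear": [0,0,0.35],"rotation": [0,0,0],"hand": 0.4}])

```text
clock: 7.45
tcp_pos: [0.5175, 0.356, 0.0208]
ee_rot: [2.983, 0.982, -0.005]
ft_force: [-0.4, -0.0, -0.7]
opening: 0.0392
grasp_force: 0.0
```

Request:
step_arm(deltas=[{"linear": [0,0,0],"rotation": [0,0,0],"hand": 0},{"linear": [0,0,0],"rotation": [0,0,0],"hand": 0},{"linear": [0,0,0],"rotation": [0,0,0],"hand": 0},{"linear": [0,0,0],"rotation": [0,0,0],"hand": 0},{"linear": [0,0,0],"rotation": [0,0,0],"hand": 0},{"linear": [0,0,0],"rotation": [0,0,0],"hand": 0}])

```text
clock: 8.2
tcp_pos: [0.5184, 0.3574, 0.0225]
ee_rot: [-2.984, -0.983, -0.0]
ft_force: [-0.1, 0.4, -1.0]
opening: 0.0003
grasp_force: 0.0
```

```bash
python3 - <<'E'
from h import *
a=np.ascontiguousarray(env.camera('top')[170:270,90:220,::-1]);b=np.ascontiguousarray(env.camera('side')[270:370,110:240,::-1])
cv2.imwrite('pics/bl2.png',np.vstack([cv2.resize(x,None,fx=3,fy=3,interpolation=cv2.INTER_CUBIC) for x in(a,b)]))
t=env.observe()['tcp_pos'];print(t,proj('side',[t,t+[0,0,.02]]),proj('top',[t]))
E
```

```text
[0.51837915 0.35730087 0.02240942] [[189.66283764 321.49486381]
 [188.19606439 317.27742778]] [[134.6972369  235.63013998]]
```

View pics/bl2.png

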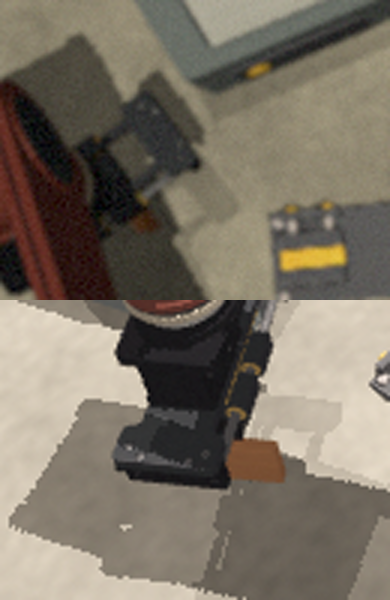

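```bash
python3 - <<'E'
from h import *
o=env.observe();t=o['tcp_pos'];Rm=R.from_rotvec(o['ee_rot']).as_matrix()
im=np.ascontiguousarray(env.camera('side')[280:350,130:240,::-1]);s=7
big=cv2.resize(im,None,fx=s,fy=s,interpolation=cv2.INTER_CUBIC)
def mk(p,c):
    q=proj('side',[p])[0];cv2.circle(big,(int((q[0]-130+.5)*s),int((q[1]-280+.5)*s)),4,c,-1)
mk(t,(0,0,255));mk(t-Rm[:,2]*.05,(0,255,0));mk(t+Rm[:,1]*.04,(255,0,0));mk(t-Rm[:,1]*.04,(255,0,255))
cv2.imwrite('pics/z1.png',big)
E
```

```text
(no output)
```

View pics/z1.png

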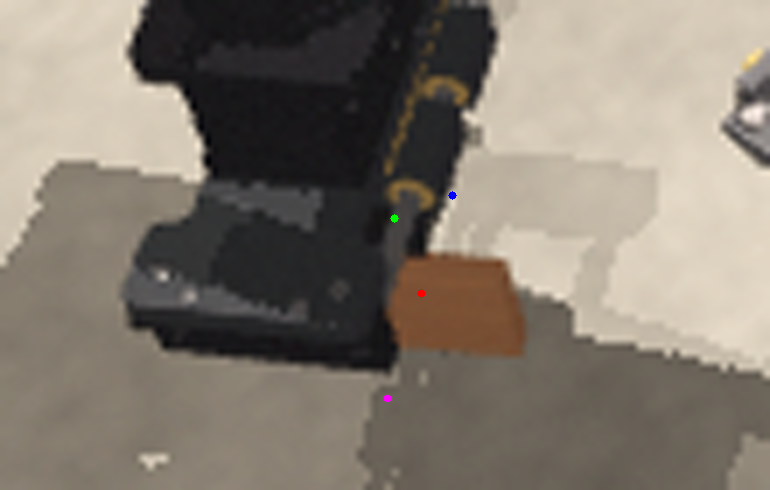

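Request:
step_arm(deltas=[{"linear": [0,0,-0.9],"rotation": [0,0,0],"hand": 0},{"linear": [0,0,-0.9],"rotation": [0,0,0],"hand": 0},{"linear": [0,0,-0.9],"rotation": [0,0,0],"hand": 0},{"linear": [0,0,-0.9],"rotation": [0,0,0],"hand": 0}])

```text
clock: 8.85
tcp_pos: [0.5183, 0.3573, 0.1313]
ee_rot: [2.984, 0.983, -0.0]
ft_force: [-0.2, 0.1, 0.0]
opening: 0.0004
grasp_force: 0.0
```

```bash
python3 - <<'E'
from h import *
o=env.observe();t=o['tcp_pos'];Rm=R.from_rotvec(o['ee_rot']).as_matrix()
out=[]
for n in('side','top'):
    q0=proj(n,[t])[0];s=5;x0,y0=int(max(q0[0]-40,0)),int(max(q0[1]-60,0))
    im=np.ascontiguousarray(env.camera(n)[y0:y0+115,x0:x0+80,::-1]);big=cv2.resize(im,None,fx=s,fy=s,interpolation=cv2.INTER_CUBIC)
    def mk(p,c):
        q=proj(n,[p])[0];cv2.circle(big,(int((q[0]-x0+.5)*s),int((q[1]-y0+.5)*s)),4,c,-1)
    mk(t,(0,0,255));mk(t-Rm[:,2]*.05,(0,255,0));mk(t+Rm[:,1]*.04,(255,0,0));mk(t-Rm[:,1]*.04,(255,0,255));out.append(big);print(n,x0,y0)
cv2.imwrite('pics/z2.png',np.hstack(out));print(o['tcp_pos'],o['opening'])
E
```

```text
side 141 237
top 82 174
[0.51833711 0.35730221 0.13126607] 0.00042957451313996683
```

View pics/z2.png

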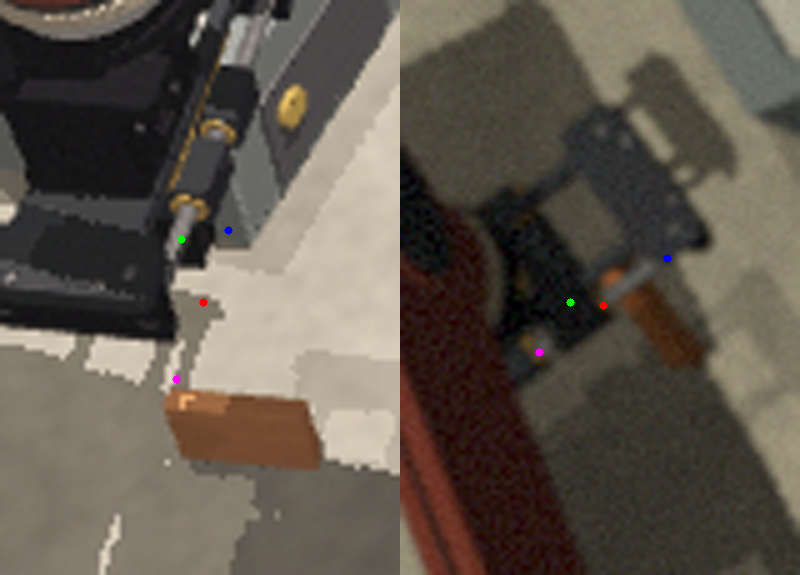

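```bash
python3 - <<'E'
from h import *
t=np.array([.2511,-.5717,.1823]);Rm=R.from_rotvec([-3.0729,-.645,0]).as_matrix()
out=[]
for n in('side','top'):
    q0=proj(n,[t])[0];print(n,q0);s=5;x0,y0=int(np.clip(q0[0]-40,0,480)),int(np.clip(q0[1]-65,0,305))
    im=np.ascontiguousarray(cv2.imread('pics/%s0.png'%n)[y0:y0+115,x0:x0+80]);big=cv2.resize(im,None,fx=s,fy=s,interpolation=cv2.INTER_CUBIC)
    def mk(p,c):
        q=proj(n,[p])[0];cv2.circle(big,(int((q[0]-x0+.5)*s),int((q[1]-y0+.5)*s)),4,c,-1)
    mk(t,(0,0,255));mk(t-Rm[:,2]*.05,(0,255,0));mk(t+Rm[:,1]*.0435,(255,0,0));mk(t-Rm[:,1]*.0435,(255,0,255));out.append(big)
cv2.imwrite('pics/z3.png',np.hstack(out))
E
```

```text
side [477.87990269 146.33700245]
top [493.4548898  338.06835809]
```

View pics/z3.png

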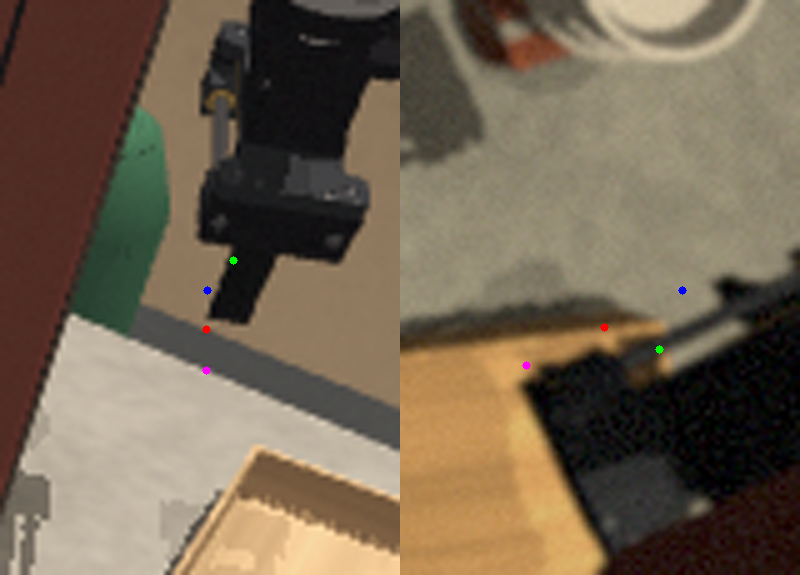

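The side crop shows the near fingertip at (230,320), while the reported TCP's projection for that finger is at (206,370). The picture puts the real fingertips about 40 mm behind the reported TCP along the tool axis, which explains the fingers closing above the block. I check this by touching the bare bench gently with the closed fingers.

Request:
step_arm(deltas=[{"linear": [0,-0.9,0.5],"rotation": [0,0,0],"hand": 0},{"linear": [0,-0.9,0.9],"rotation": [0,0,0],"hand": 0},{"linear": [0,-0.9,0.9],"rotation": [0,0,0],"hand": 0},{"linear": [0,0,0.9],"rotation": [0,0,0],"hand": 0},{"linear": [0,0,0.9],"rotation": [0,0,0],"hand": 0},{"linear": [0,0,0],"rotation": [0,0,0],"hand": 0}])

```text
clock: 9.7
tcp_pos: [0.4672, 0.4205, 0.0032]
ee_rot: [2.982, 0.983, -0.011]
ft_force: [0.6, 0.7, -0.1]
opening: 0.0005
grasp_force: 0.0
```

Request:
step_arm(deltas=[{"linear": [0,0,0.1],"rotation": [0,0,0],"hand": 0},{"linear": [0,0,0],"rotation": [0,0,0],"hand": 0}])

```text
clock: 9.95
tcp_pos: [0.4711, 0.4229, 0.0055]
ee_rot: [-2.983, -0.983, -0.003]
ft_force: [-0.4, 1.3, 0.5]
opening: 0.0003
grasp_force: 0.0
```

Request:
step_arm(deltas=[{"linear": [0,0,0.1],"rotation": [0,0,0],"hand": 0},{"linear": [0,0,0],"rotation": [0,0,0],"hand": 0}])

```text
clock: 10.2
tcp_pos: [0.4704, 0.4225, 0.0017]
ee_rot: [-2.984, -0.983, -0.001]
ft_force: [-0.4, -0.4, -1.2]
opening: 0.0004
grasp_force: 0.0
```

Request:
step_arm(deltas=[{"linear": [0,0,0.3],"rotation": [0,0,0],"hand": 0},{"linear": [0,0,0.2],"rotation": [0,0,0],"hand": 0},{"linear": [0,0,0],"rotation": [0,0,0],"hand": 0}])

```text
clock: 10.58
tcp_pos: [0.4695, 0.4219, -0.0148]
ee_rot: [2.983, 0.983, -0.003]
ft_force: [-1.2, -0.8, 0.1]
opening: 0.0
grasp_force: 0.0
```

Request:
step_arm(deltas=[{"linear": [0,0,0.1],"rotation": [0,0,0],"hand": 0},{"linear": [0,0,0],"rotation": [0,0,0],"hand": 0}])

```text
clock: 10.82
tcp_pos: [0.4702, 0.4224, -0.0167]
ee_rot: [2.984, 0.983, -0.0]
ft_force: [0.7, 0.5, -0.1]
opening: 0.0005
grasp_force: 0.0
```

Request:
step_arm(deltas=[{"linear": [0,0,0.1],"rotation": [0,0,0],"hand": 0},{"linear": [0,0,0],"rotation": [0,0,0],"hand": 0}])

```text
clock: 11.08
tcp_pos: [0.4701, 0.4224, -0.0198]
ee_rot: [2.984, 0.983, -0.001]
ft_force: [-0.2, -0.1, -0.5]
opening: 0.0003
grasp_force: 0.0
```

Request:
step_arm(deltas=[{"linear": [0,0,0.2],"rotation": [0,0,0],"hand": 0},{"linear": [0,0,0],"rotation": [0,0,0],"hand": 0}])

```text
clock: 11.32
tcp_pos: [0.4697, 0.4221, -0.0264]
ee_rot: [2.983, 0.983, -0.002]
ft_force: [0.2, 0.9, 0.2]
opening: 0.0006
grasp_force: 0.0
```

Request:
step_arm(deltas=[{"linear": [0,0,0.1],"rotation": [0,0,0],"hand": 0},{"linear": [0,0,0],"rotation": [0,0,0],"hand": 0}])

```text
clock: 11.58
tcp_pos: [0.4701, 0.4223, -0.0289]
ee_rot: [2.984, 0.983, -0.001]
ft_force: [-0.7, 0.0, -0.0]
opening: 0.0006
grasp_force: 0.0
```

Request:
step_arm(deltas=[{"linear": [0,0,0.07],"rotation": [0,0,0],"hand": 0},{"linear": [0,0,0],"rotation": [0,0,0],"hand": 0}])

```text
clock: 11.82
tcp_pos: [0.4702, 0.4224, -0.0308]
ee_rot: [2.984, 0.983, -0.0]
ft_force: [-0.4, -0.2, -0.3]
opening: 0.0006
grasp_force: 0.0
```

Request:
step_arm(deltas=[{"linear": [0,0,0.07],"rotation": [0,0,0],"hand": 0},{"linear": [0,0,0],"rotation": [0,0,0],"hand": 0}])

```text
clock: 12.08
tcp_pos: [0.4701, 0.4224, -0.033]
ee_rot: [2.984, 0.983, -0.001]
ft_force: [-0.3, -0.4, -0.2]
opening: 0.0006
grasp_force: 0.0
```

Request:
step_arm(deltas=[{"linear": [0,0,0.07],"rotation": [0,0,0],"hand": 0},{"linear": [0,0,0],"rotation": [0,0,0],"hand": 0}])

```text
clock: 12.32
tcp_pos: [0.4701, 0.4224, -0.0351]
ee_rot: [2.984, 0.983, -0.001]
ft_force: [-0.2, 0.3, -0.4]
opening: 0.0004
grasp_force: 0.0
```

Request:
step_arm(deltas=[{"linear": [0,0,0.07],"rotation": [0,0,0],"hand": 0},{"linear": [0,0,0],"rotation": [0,0,0],"hand": 0}])

```text
clock: 12.58
tcp_pos: [0.4701, 0.4224, -0.0372]
ee_rot: [2.984, 0.983, -0.001]
ft_force: [-0.2, -0.7, -0.5]
opening: 0.0005
grasp_force: 0.0
```

Request:
step_arm(deltas=[{"linear": [0,0,0.07],"rotation": [0,0,0],"hand": 0},{"linear": [0,0,0],"rotation": [0,0,0],"hand": 0}])

```text
clock: 12.82
tcp_pos: [0.4705, 0.4226, -0.0388]
ee_rot: [-2.984, -0.983, -0.001]
ft_force: [-0.5, 0.1, 1.4]
opening: 0.0006
grasp_force: 0.7
```

```bash
python3 - <<'E'
from h import *
o=env.observe();t=o['tcp_pos'];Rm=R.from_rotvec(o['ee_rot']).as_matrix()
print(t,o['ft_force'],env.pinch_z)
x0,y0,s=150,270,6
big=cv2.resize(np.ascontiguousarray(env.camera('side')[y0:y0+95,x0:x0+100,::-1]),None,fx=s,fy=s,interpolation=cv2.INTER_CUBIC)
for d,c in((0,(0,0,255)),(.04,(0,255,0))):
    q=proj('side',[t-Rm[:,2]*d])[0];print(q);cv2.circle(big,(int((q[0]-x0+.5)*s),int((q[1]-y0+.5)*s)),4,c,-1)
cv2.imwrite('pics/z4.png',big)
E
```

```text
[ 0.47051767  0.42263008 -0.038846  ] [-0.48886821  0.14585437  1.4280957 ] 0.0187
[184.53774686 364.29152827]
[181.37454483 356.83462453]
```

The bench gives contact (1.4 N) at reported z = -0.0388. So the reported TCP lies about 39 mm beyond the real fingertips, contrary to the stated tool frame. I'll work with tip = reported - 0.0388·z_tool from here on.

```bash
cat >> h.py <<'E'
OFF=.0388
_plan=plan
def plan(p,Rm,n=None,show=True):   # p = true fingertip target
    o=dict(env.observe());o['tcp_pos']=np.array(o['tcp_pos'])-OFF*R.from_rotvec(o['ee_rot']).as_matrix()[:,2]
    A=None
    p0=o['tcp_pos'];R0=R.from_rotvec(o['ee_rot']);rv=(R0.inv()*R.from_matrix(Rm)).as_rotvec();
    n=n or max(int(np.ceil(np.abs(rv).max()/np.radians(4))),int(np.ceil(np.linalg.norm(np.array(p)-p0)/.028)),1)
    cur=dict(o);cur['tcp_pos']=p0+OFF*R0.as_matrix()[:,2]
    return _plan(np.array(p)+OFF*np.array(Rm)[:,2],Rm,n,cur,show)
E
python3 - <<'E'
from h import *
o=env.observe();Rm=down(np.radians(-53.3))
plan([.5163,.3595,.11],Rm,6)
E
```

```text
rows 6 lin [-0.004  0.433 -0.611] rot [-0.    -0.001 -0.01 ]
```

Request:
step_arm(deltas=[{"linear": [0,0,-0.92],"rotation": [0,0,0],"hand": 0.5},{"linear": [0,0,-0.92],"rotation": [0,0,0],"hand": 0.5},{"linear": [0,0,-0.92],"rotation": [0,0,0],"hand": 0.5},{"linear": [0,0,-0.92],"rotation": [0,0,0],"hand": 0.5},{"linear": [-0.01,0.87,0],"rotation": [0,0,0],"hand": 0.5},{"linear": [-0.01,0.87,0],"rotation": [0,0,0],"hand": 0.5},{"linear": [0,0.87,0],"rotation": [0,0,0],"hand": 0.5},{"linear": [0,0,0],"rotation": [0,0,0],"hand": 0.5}])

```text
clock: 13.88
tcp_pos: [0.5172, 0.3578, 0.0712]
ee_rot: [2.985, 0.979, -0.0]
ft_force: [-0.2, 0.8, -0.7]
opening: 0.0437
grasp_force: 0.0
```

Request:
step_arm(deltas=[{"linear": [0,0,0.96],"rotation": [0,0,0],"hand": 0.5},{"linear": [0,0,0.96],"rotation": [0,0,0],"hand": 0.5},{"linear": [0,0,0.96],"rotation": [0,0,0],"hand": 0.5},{"linear": [0,0,0],"rotation": [0,0,0],"hand": 0},{"linear": [0,0,0],"rotation": [0,0,0],"hand": 0},{"linear": [0,0,0],"rotation": [0,0,0],"hand": 0},{"linear": [0,0,0],"rotation": [0,0,0],"hand": 0},{"linear": [0,0,0],"rotation": [0,0,0],"hand": 0}])

```text
clock: 14.88
tcp_pos: [0.5173, 0.3597, -0.0136]
ee_rot: [-2.983, -0.983, -0.003]
ft_force: [-0.6, -0.6, 4.9]
opening: 0.0116
grasp_force: 50.0
```

```bash
python3 - <<'E'
from mould import *
o=env.observe()
print(mp(-.115),mp(-.125))
p0=o['tcp_pos'];R0=R.from_rotvec(o['ee_rot'])
cur=dict(o);cur['tcp_pos']=p0+np.array([0,0,.06])
_plan([*mp(-.118),.09-OFF],down(np.radians(5)),16,cur)
E
```

```text
[0.45527709 0.27216239] [0.45440553 0.28212434]Traceback (most recent call last):
  File "<stdin>", line 6, in <module>
NameError: name '_plan' is not defined. Did you mean: 'plan'?
```

```bash
python3 - <<'E'
from mould import *
import h
o=env.observe()
cur=dict(o);cur['tcp_pos']=o['tcp_pos']+np.array([0,0,.06])
h._plan([*mp(-.118),.09-OFF],down(np.radians(5)),16,cur)
E
```

```text
rows 16 lin [-0.225 -0.041 -0.01 ] rot [ 0.001 -0.002 -0.915]
```

Request:
step_arm(deltas=[{"linear": [0,0,-0.7],"rotation": [0,0,0],"hand": 0},{"linear": [0,0,-0.7],"rotation": [0,0,0],"hand": 0},{"linear": [0,0,-0.6],"rotation": [0,0,0],"hand": 0},{"linear": [-0.225,-0.04,0],"rotation": [0,0,-0.915],"hand": 0},{"linear": [-0.225,-0.04,0],"rotation": [0,0,-0.915],"hand": 0},{"linear": [-0.225,-0.04,0],"rotation": [0,0,-0.915],"hand": 0},{"linear": [-0.225,-0.04,0],"rotation": [0,0,-0.915],"hand": 0},{"linear": [-0.225,-0.04,0],"rotation": [0,0,-0.915],"hand": 0}])

```text
clock: 15.88
tcp_pos: [0.4881, 0.3403, 0.0463]
ee_rot: [-2.788, -1.448, -0.002]
ft_force: [1.1, 0.7, -0.5]
opening: 0.0116
grasp_force: 50.0
```

Request:
step_arm(deltas=[{"linear": [-0.225,-0.04,0],"rotation": [0,0,-0.915],"hand": 0},{"linear": [-0.225,-0.04,0],"rotation": [0,0,-0.915],"hand": 0},{"linear": [-0.225,-0.04,0],"rotation": [0,0,-0.915],"hand": 0},{"linear": [-0.225,-0.04,0],"rotation": [0,0,-0.915],"hand": 0},{"linear": [-0.225,-0.04,0],"rotation": [0,0,-0.915],"hand": 0},{"linear": [-0.225,-0.04,0],"rotation": [0,0,-0.915],"hand": 0},{"linear": [-0.225,-0.04,0],"rotation": [0,0,-0.915],"hand": 0},{"linear": [-0.225,-0.04,0],"rotation": [0,0,-0.915],"hand": 0}])

```text
clock: 16.88
tcp_pos: [0.4591, 0.2944, 0.0462]
ee_rot: [2.331, 2.105, 0.002]
ft_force: [-0.3, -0.9, -0.6]
opening: 0.0117
grasp_force: 50.0
```

Request:
step_arm(deltas=[{"linear": [-0.225,-0.04,0],"rotation": [0,0,-0.915],"hand": 0},{"linear": [-0.225,-0.04,0],"rotation": [0,0,-0.915],"hand": 0},{"linear": [-0.225,-0.04,0],"rotation": [0,0,-0.915],"hand": 0},{"linear": [0,0,0],"rotation": [0,0,0],"hand": 0}])

```text
clock: 17.38
tcp_pos: [0.4548, 0.2743, 0.046]
ee_rot: [2.123, 2.315, 0.002]
ft_force: [0.0, -0.5, -0.8]
opening: 0.0116
grasp_force: 50.0
```

```bash
python3 - <<'E'
from mould import *
o=env.observe();print(o['tcp_pos'],o['ee_rot'],o['opening'],mp(-.118))
# block bottom at tip-0.0252 ; want bottom .0105 -> tip .0357
plan([*mp(-.118),.0357],down(np.radians(5)),2)
a=np.ascontiguousarray(env.camera('top')[210:290,130:260,::-1]);b=np.ascontiguousarray(env.camera('side')[250:340,160:300,::-1])
cv2.imwrite('pics/m1.png',np.vstack([cv2.resize(a,(700,420),interpolation=cv2.INTER_CUBIC)]))
E
```

```text
[0.45478642 0.27427676 0.04598634] [2.12281013e+00 2.31517677e+00 1.68348810e-03] 0.011581070862529578 [0.45501562 0.27515097]
rows 2 lin [0.014 0.004 0.818] rot [ 0.008 -0.002 -0.005]
```

View pics/m1.png

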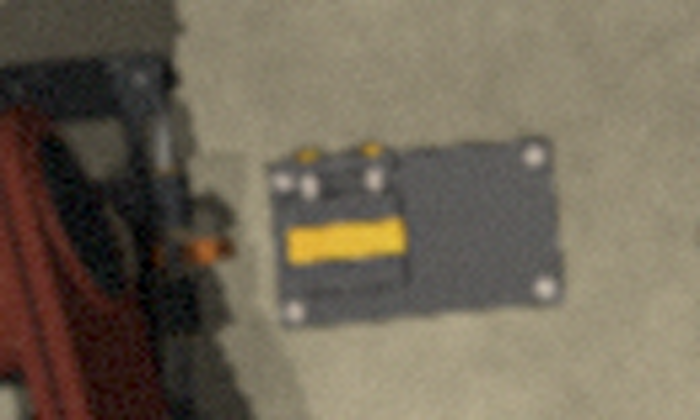

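The picture shows the block's front end at (230,249) lined up with the ingot's left end at (288,244). I measure the lateral error before descending.

```bash
python3 - <<'E'
from mould import *
P=lambda u,v,z:ray('top',(130+u/5.385-.4,210+v/5.25-.4),z)[:2]
def loc(p):
    d=p-MC;return np.array([d@MX,d@np.array([-MX[1],MX[0]])]).round(4)
print('block front',[loc(P(228,v,.11)) for v in(237,249,261)])
print('expected front',loc(np.array([.4548,.2743])+MX*.035))
print('ingot',loc(P(289,244,.022)),loc(P(404,236,.022)))
print('corners',[loc(P(u,v,.008)) for u,v in((270,163),(548,142),(563,298),(285,326))])
E
```

```text
block front [array([-0.0769,  0.0064]), array([-0.0773,  0.0005]), array([-0.0778, -0.0055])]
expected front [-0.0822 -0.0003]
ingot [-0.0642 -0.0003] [-0.0043 -0.0019]
corners [array([-0.073 ,  0.0443]), array([0.0741, 0.0413]), array([ 0.0742, -0.0437]), array([-0.0726, -0.0441])]
```

Request:
step_arm(deltas=[{"linear": [0,-0.02,0.8],"rotation": [0,0,0.15],"hand": 0},{"linear": [0,0,0.84],"rotation": [0,0,0],"hand": 0},{"linear": [0,0,0],"rotation": [0,0,0],"hand": 0}], newtons=60)

```text
clock: 17.85
tcp_pos: [0.4518, 0.2738, -0.006]
ee_rot: [-2.133, -2.304, 0.006]
ft_force: [-0.6, -0.0, -0.4]
opening: 0.012
grasp_force: 60.0
```

Request:
step_arm(deltas=[{"linear": [-0.15,0,0],"rotation": [0,0,0],"hand": 0},{"linear": [-0.15,0,0],"rotation": [0,0,0],"hand": 0},{"linear": [-0.15,0,0],"rotation": [0,0,0],"hand": 0},{"linear": [-0.15,0,0],"rotation": [0,0,0],"hand": 0}])

```text
clock: 18.35
tcp_pos: [0.4556, 0.2561, -0.0037]
ee_rot: [2.134, 2.305, 0.001]
ft_force: [0.5, -0.4, -0.1]
opening: 0.0119
grasp_force: 60.0
```

Request:
step_arm(deltas=[{"linear": [-0.15,0.01,0],"rotation": [0,0,0],"hand": 0},{"linear": [-0.15,0.01,0],"rotation": [0,0,0],"hand": 0},{"linear": [-0.15,0,0],"rotation": [0,0,0],"hand": 0}])

```text
clock: 18.73
tcp_pos: [0.4567, 0.245, -0.0035]
ee_rot: [-2.133, -2.303, -0.005]
ft_force: [-2.5, 8.7, 2.0]
opening: 0.0115
grasp_force: 60.0
```

Request:
step_arm(deltas=[{"linear": [-0.15,0,0],"rotation": [0,0,0],"hand": 0},{"linear": [-0.15,0,0],"rotation": [0,0,0],"hand": 0}])

```text
clock: 18.98
tcp_pos: [0.4574, 0.236, -0.0036]
ee_rot: [-2.133, -2.303, -0.005]
ft_force: [-3.1, 9.0, 1.9]
opening: 0.0114
grasp_force: 60.0
```

Request:
step_arm(deltas=[{"linear": [-0.15,-0.01,0],"rotation": [0,0,0],"hand": 0},{"linear": [-0.15,0,0],"rotation": [0,0,0],"hand": 0},{"linear": [-0.15,0,0],"rotation": [0,0,0],"hand": 0},{"linear": [-0.15,0,0],"rotation": [0,0,0],"hand": 0},{"linear": [-0.15,0,0],"rotation": [0,0,0],"hand": 0},{"linear": [-0.15,0,0],"rotation": [0,0,0],"hand": 0}])

```text
clock: 19.73
tcp_pos: [0.4596, 0.2092, -0.0035]
ee_rot: [-2.134, -2.303, -0.006]
ft_force: [-1.5, 9.2, 0.8]
opening: 0.0115
grasp_force: 60.0
```

Request:
step_arm(deltas=[{"linear": [-0.15,0,0],"rotation": [0,0,0],"hand": 0},{"linear": [-0.15,0,0],"rotation": [0,0,0],"hand": 0},{"linear": [-0.15,0,0],"rotation": [0,0,0],"hand": 0},{"linear": [-0.15,0,0],"rotation": [0,0,0],"hand": 0},{"linear": [0,0,0],"rotation": [0,0,0],"hand": 0}])

```text
clock: 20.35
tcp_pos: [0.4607, 0.1885, -0.0042]
ee_rot: [2.134, 2.305, -0.001]
ft_force: [0.7, 0.5, 0.3]
opening: 0.0111
grasp_force: 60.0
```

```bash
cat >> h.py <<'E'
def brass(z=.014,amin=8,roi=None,show=True):
    im=env.camera('top');hsv=cv2.cvtColor(im,cv2.COLOR_RGB2HSV)
    m=((hsv[...,0]>18)&(hsv[...,0]<32)&(hsv[...,1]>140)&(hsv[...,2]>110)).astype(np.uint8)
    n,l,s,c=cv2.connectedComponentsWithStats(m)
    for i in range(1,n):
        if s[i,4]>=amin:
            pts=np.argwhere(l==i)[:,::-1].astype(np.float32);rr=cv2.minAreaRect(pts)
            w=ray('top',c[i],z)[:2];bx=cv2.boxPoints(rr);e=[bx[1]-bx[0],bx[2]-bx[1]];e=max(e,key=np.linalg.norm)
            a=ray('top',c[i]+e,z)[:2]-w
            print(c[i].round(1),s[i,4],'xy',w.round(4),'long axis',np.degrees(np.arctan2(a[1],a[0])).round(0),'px',np.round(sorted(rr[1]),1))
E
python3 - <<'E'
from mould import *
print(env.observe()['tcp_pos'],env.observe()['ft_force'])
brass()
E
```

```text
[ 0.46072955  0.18849219 -0.00423829] [0.66023608 0.49585565 0.30500512]
[425.4 123.8] 58 xy [ 0.8371 -0.4816] long axis -155.0 px [ 4.  16.1]
[440.  127.3] 55 xy [ 0.8265 -0.5247] long axis -51.0 px [ 4. 15.]
[418.3 136.9] 67 xy [ 0.7982 -0.4593] long axis -90.0 px [ 4. 17.]
[441.9 142.4] 60 xy [ 0.7818 -0.5287] long axis -126.0 px [ 4.4 16. ]
[428.2 148.1] 62 xy [ 0.765  -0.4877] long axis -10.0 px [ 4.1 17.4]
[471.3 183.3] 49 xy [ 0.6604 -0.6111] long axis -29.0 px [ 3.6 12.1]
[308.9 182.5] 51 xy [ 0.6665 -0.1369] long axis -90.0 px [5. 8.]
[486.6 187.7] 44 xy [ 0.6473 -0.6556] long axis -29.0 px [ 3.6 12.1]
[175.5 192.7] 17 xy [0.6399 0.2453] long axis -63.0 px [2.7 5.4]
[266.1 197.8] 50 xy [ 0.623  -0.0129] long axis -90.0 px [6. 8.]
[497.6 200.9] 50 xy [ 0.6083 -0.6866] long axis -29.0 px [ 3.6 13. ]
[251.6 246.8] 41 xy [0.4833 0.0295] long axis -91.0 px [7. 7.]
[217.6 253.1] 149 xy [0.4665 0.126 ] long axis -85.0 px [ 6.9 21.5]
```

The ingot is now at about x = +31 mm in the mould frame, clear of the cheeks. One button has shifted to (0.483, 0.030), the announced nudge. Next I retract the block and set it on the bench behind the mould.

Request:
step_arm(deltas=[{"linear": [0.5,0,0],"rotation": [0,0,0],"hand": 0},{"linear": [0.9,0,0],"rotation": [0,0,0],"hand": 0},{"linear": [0.9,0,0],"rotation": [0,0,0],"hand": 0},{"linear": [0.9,0,0],"rotation": [0,0,0],"hand": 0},{"linear": [0.5,0,0],"rotation": [0,0,0],"hand": 0},{"linear": [0,0,0.15],"rotation": [0,0,0],"hand": 0},{"linear": [0,0,0.15],"rotation": [0,0,0],"hand": 0},{"linear": [0,0,0],"rotation": [0,0,0],"hand": 0}])

```text
clock: 21.4
tcp_pos: [0.4522, 0.2989, -0.0136]
ee_rot: [-2.135, -2.305, 0.001]
ft_force: [-0.1, 0.1, 0.2]
opening: 0.0113
grasp_force: 60.0
```

Request:
step_arm(deltas=[{"linear": [0,0,0],"rotation": [0,0,0],"hand": 0.4},{"linear": [0,0,0],"rotation": [0,0,0],"hand": 0.4},{"linear": [0,0,0],"rotation": [0,0,0],"hand": 0.4},{"linear": [0,0,0],"rotation": [0,0,0],"hand": 0.4},{"linear": [0,0,-0.5],"rotation": [0,0,0],"hand": 0.4},{"linear": [0,0,-0.9],"rotation": [0,0,0],"hand": 0.4},{"linear": [0,0,-0.9],"rotation": [0,0,0],"hand": 0.4}])

```text
clock: 22.28
tcp_pos: [0.4523, 0.2999, 0.0575]
ee_rot: [2.134, 2.306, 0.001]
ft_force: [-0.4, 0.3, -0.6]
opening: 0.0345
grasp_force: 0.0
```

```bash
python3 - <<'E'
from mould import *
# to above ingot; closing line perpendicular to ingot axis
y=np.radians(5)
p=[.466,.1255]
plan([*p,.09],down(y))
E
```

```text
rows 7 lin [-0.833 -0.003  0.03 ] rot [ 0.001 -0.    -0.02 ]
```

Request:
step_arm(deltas=[{"linear": [-0.83,0,0.03],"rotation": [0,0,0],"hand": 0.42},{"linear": [-0.83,0,0.03],"rotation": [0,0,0],"hand": 0.42},{"linear": [-0.83,0,0.03],"rotation": [0,0,0],"hand": 0.42},{"linear": [-0.83,0,0.03],"rotation": [0,0,0],"hand": 0.42},{"linear": [-0.83,0,0.03],"rotation": [0,0,0],"hand": 0.42},{"linear": [-0.83,0,0.03],"rotation": [0,0,0],"hand": 0.42},{"linear": [-0.83,0,0.03],"rotation": [0,0,0],"hand": 0.42},{"linear": [0,0,0],"rotation": [0,0,0],"hand": 0.42}])

```text
clock: 23.28
tcp_pos: [0.4662, 0.125, 0.0505]
ee_rot: [2.136, 2.303, 0.001]
ft_force: [-0.4, -0.4, -0.5]
opening: 0.0369
grasp_force: 0.0
```

```bash
cat >> h.py <<'E'
SC=np.array([.499,-.182]);SY=np.radians(-12.4)
def pan(x,y):
    c,s=np.cos(SY),np.sin(SY);return SC+[c*x-s*y,s*x+c*y]
E
python3 - <<'E'
from mould import *
import h
o=env.observe();print(o['tcp_pos'],o['tcp_pos'][2]-OFF,o['tcp_pos'][2]+OFF)
plan([.466,.1255,.0105],down(np.radians(5)),3)
print('t',pan(-.015,0))
cur=dict(o);cur['tcp_pos']=np.array([.466,.1255,.11-OFF]);cur['ee_rot']=R.from_matrix(down(np.radians(5))).as_rotvec()
h._plan([*pan(-.015,0),.09-OFF],down(SY),12,cur)
E
```

```text
[0.4661862  0.12497174 0.05046075] 0.011660748230643309 0.08926074823064331
rows 3 lin [ 0.006 -0.002  0.875] rot [ 0.006  0.    -0.058]
t [ 0.48434992 -0.17877897]
rows 12 lin [-0.845  0.095  0.056] rot [0.    0.    0.362]
```

Request:
step_arm(deltas=[{"linear": [0,0,0.875],"rotation": [0,0,0],"hand": 0.42},{"linear": [0,0,0.875],"rotation": [0,0,0],"hand": 0.42},{"linear": [0,0,0.875],"rotation": [0,0,0],"hand": 0.42},{"linear": [0,0,0],"rotation": [0,0,0],"hand": 0},{"linear": [0,0,0],"rotation": [0,0,0],"hand": 0},{"linear": [0,0,0],"rotation": [0,0,0],"hand": 0},{"linear": [0,0,0],"rotation": [0,0,0],"hand": 0}], newtons=40)

```text
clock: 24.15
tcp_pos: [0.4658, 0.1265, -0.0287]
ee_rot: [-2.134, -2.306, -0.001]
ft_force: [-1.0, 2.2, 2.2]
opening: 0.0174
grasp_force: 40.0
```

Request:
step_arm(deltas=[{"linear": [0,0,-0.83],"rotation": [0,0,0],"hand": 0},{"linear": [0,0,-0.83],"rotation": [0,0,0],"hand": 0},{"linear": [0,0,-0.83],"rotation": [0,0,0],"hand": 0},{"linear": [0,0,-0.83],"rotation": [0,0,0],"hand": 0}])

```text
clock: 24.65
tcp_pos: [0.4653, 0.1259, 0.071]
ee_rot: [-2.134, -2.305, 0.0]
ft_force: [0.2, -0.8, -1.6]
opening: 0.0177
grasp_force: 40.0
```

Request:
step_arm(deltas=[{"linear": [-0.845,0.095,0.06],"rotation": [0,0,0.36],"hand": 0},{"linear": [-0.845,0.095,0.06],"rotation": [0,0,0.36],"hand": 0},{"linear": [-0.845,0.095,0.06],"rotation": [0,0,0.36],"hand": 0},{"linear": [-0.845,0.095,0.06],"rotation": [0,0,0.36],"hand": 0},{"linear": [-0.845,0.095,0.06],"rotation": [0,0,0.36],"hand": 0},{"linear": [-0.845,0.095,0.06],"rotation": [0,0,0.36],"hand": 0}])

```text
clock: 25.4
tcp_pos: [0.4846, -0.0266, 0.0593]
ee_rot: [-2.302, -2.137, 0.0]
ft_force: [0.5, -0.2, -1.8]
opening: 0.0175
grasp_force: 40.0
```

Request:
step_arm(deltas=[{"linear": [-0.845,0.095,0.06],"rotation": [0,0,0.36],"hand": 0},{"linear": [-0.845,0.095,0.06],"rotation": [0,0,0.36],"hand": 0},{"linear": [-0.845,0.095,0.06],"rotation": [0,0,0.36],"hand": 0},{"linear": [-0.845,0.095,0.06],"rotation": [0,0,0.36],"hand": 0},{"linear": [-0.845,0.095,0.06],"rotation": [0,0,0.36],"hand": 0},{"linear": [-0.845,0.095,0.06],"rotation": [0,0,0.36],"hand": 0},{"linear": [0,0,0],"rotation": [0,0,0],"hand": 0}])

```text
clock: 26.28
tcp_pos: [0.4807, -0.1799, 0.0485]
ee_rot: [-2.458, -1.956, 0.001]
ft_force: [-0.8, 0.7, -1.1]
opening: 0.0173
grasp_force: 40.0
```

```bash
python3 - <<'E'
from mould import *
o=env.observe();print(o['tcp_pos'],o['opening'],o['grasp_force'])
plan([*pan(-.015,0),.0195],down(SY),3)
brass()
E
```

```text
[ 0.48070778 -0.17993386  0.04853388] 0.017341607936470854 39.99955773353577
rows 3 lin [0.022 0.037 0.754] rot [-0.001  0.001 -0.049]
[425.4 124. ] 60 xy [ 0.8366 -0.4816] long axis -163.0 px [ 4.1 16.4]
[440.2 127.2] 54 xy [ 0.8269 -0.5252] long axis -46.0 px [ 4.2 14.8]
[418.4 136.9] 67 xy [ 0.7982 -0.4599] long axis -90.0 px [ 4. 17.]
[441.9 142.4] 61 xy [ 0.7817 -0.5286] long axis -125.0 px [ 4.4 16.1]
[428.2 148.2] 64 xy [ 0.7646 -0.4875] long axis -10.0 px [ 4.2 17.4]
[471.3 183.3] 49 xy [ 0.6604 -0.6111] long axis -29.0 px [ 3.6 12.1]
[308.9 182.5] 51 xy [ 0.6665 -0.1369] long axis -90.0 px [5. 8.]
[486.6 187.8] 47 xy [ 0.647  -0.6556] long axis -29.0 px [ 3.6 12.1]
[175.8 192.7] 20 xy [0.6399 0.2447] long axis -63.0 px [2.7 6.3]
[266.3 198. ] 54 xy [ 0.6226 -0.0136] long axis -90.0 px [6. 9.]
[497.7 200.9] 55 xy [ 0.6082 -0.6868] long axis -29.0 px [ 4.  13.4]
[251.8 246.8] 33 xy [0.4834 0.0291] long axis -46.0 px [6.4 7.1]
```

Request:
step_arm(deltas=[{"linear": [0.02,0.04,0.76],"rotation": [0,0,0],"hand": 0},{"linear": [0.02,0.04,0.76],"rotation": [0,0,0],"hand": 0},{"linear": [0.02,0.04,0.74],"rotation": [0,0,0],"hand": 0},{"linear": [0,0,0],"rotation": [0,0,0],"hand": 0.28},{"linear": [0,0,0],"rotation": [0,0,0],"hand": 0.28},{"linear": [0,0,0],"rotation": [0,0,0],"hand": 0.28}])

```text
clock: 27.08
tcp_pos: [0.4858, -0.1778, -0.018]
ee_rot: [2.455, 1.958, 0.001]
ft_force: [-0.2, -0.4, 0.3]
opening: 0.0244
grasp_force: 0.0
```

Request:
step_arm(deltas=[{"linear": [0,0,-0.5],"rotation": [0,0,0],"hand": 0.28},{"linear": [0,0,-0.9],"rotation": [0,0,0],"hand": 0.28},{"linear": [0,0,-0.9],"rotation": [0,0,0],"hand": 0.48},{"linear": [0,0,0],"rotation": [0,0,0],"hand": 0.48}])

```text
clock: 27.58
tcp_pos: [0.4876, -0.1791, 0.0537]
ee_rot: [2.451, 1.955, 0.004]
ft_force: [0.1, -0.2, -0.0]
opening: 0.0368
grasp_force: 0.0
```

```bash
python3 - <<'E'
from mould import *
plan([.4834,.0292,.09],down(SY))
E
```

```text
rows 8 lin [ 0.843 -0.207  0.009] rot [ 0.012  0.003 -0.014]
```

Request:
step_arm(deltas=[{"linear": [0.843,-0.207,0.01],"rotation": [0,0,0],"hand": 0.48},{"linear": [0.843,-0.207,0.01],"rotation": [0,0,0],"hand": 0.48},{"linear": [0.843,-0.207,0.01],"rotation": [0,0,0],"hand": 0.48},{"linear": [0.843,-0.207,0.01],"rotation": [0,0,0],"hand": 0.48},{"linear": [0.843,-0.207,0.01],"rotation": [0,0,0],"hand": 0.48},{"linear": [0.843,-0.207,0.01],"rotation": [0,0,0],"hand": 0.48},{"linear": [0.843,-0.207,0.01],"rotation": [0,0,0],"hand": 0.48},{"linear": [0.843,-0.207,0.01],"rotation": [0,0,0],"hand": 0.48}])

```text
clock: 28.58
tcp_pos: [0.481, 0.0315, 0.047]
ee_rot: [-2.456, -1.958, 0.001]
ft_force: [-0.2, 0.2, 0.8]
opening: 0.042
grasp_force: 0.0
```

Request:
step_arm(deltas=[{"linear": [0,0,0],"rotation": [0,0,0],"hand": 0.48}])

```text
clock: 28.7
tcp_pos: [0.4809, 0.0319, 0.047]
ee_rot: [-2.453, -1.961, 0.001]
ft_force: [-0.3, 0.4, 0.3]
opening: 0.0415
grasp_force: 0.0
```

```bash
python3 - <<'E'
from mould import *
print(env.observe()['tcp_pos'])
plan([.4834,.0292,.003],down(SY),3)
import h
o=dict(env.observe());o['tcp_pos']=np.array([.4834,.0292,.09-OFF]);o['ee_rot']=R.from_matrix(down(SY)).as_rotvec()
h._plan([*pan(.027,0),.09-OFF],down(SY),8,o)
E
```

```text
[0.48086134 0.03190556 0.04700424]
rows 3 lin [-0.023  0.035  0.92 ] rot [-0.005 -0.    -0.026]
rows 8 lin [-0.846  0.365  0.   ] rot [ 0.  0. -0.]
```

Request:
step_arm(deltas=[{"linear": [-0.02,0.035,0.92],"rotation": [0,0,0],"hand": 0.48},{"linear": [-0.02,0.035,0.92],"rotation": [0,0,0],"hand": 0.48},{"linear": [-0.02,0.035,0.9],"rotation": [0,0,0],"hand": 0.48},{"linear": [0,0,0],"rotation": [0,0,0],"hand": 0},{"linear": [0,0,0],"rotation": [0,0,0],"hand": 0},{"linear": [0,0,0],"rotation": [0,0,0],"hand": 0},{"linear": [0,0,0],"rotation": [0,0,0],"hand": 0}])

```text
clock: 29.58
tcp_pos: [0.4852, 0.028, -0.0337]
ee_rot: [2.455, 1.958, 0.002]
ft_force: [-0.0, -0.5, 2.6]
opening: 0.0219
grasp_force: 40.0
```

Request:
step_arm(deltas=[{"linear": [0,0,-0.96],"rotation": [0,0,0],"hand": 0},{"linear": [0,0,-0.96],"rotation": [0,0,0],"hand": 0},{"linear": [0,0,-0.98],"rotation": [0,0,0],"hand": 0}])

```text
clock: 29.95
tcp_pos: [0.4842, 0.0283, 0.0535]
ee_rot: [2.456, 1.959, 0.0]
ft_force: [0.4, -0.9, -0.7]
opening: 0.0223
grasp_force: 40.0
```

Request:
step_arm(deltas=[{"linear": [-0.846,0.365,0],"rotation": [0,0,0],"hand": 0},{"linear": [-0.846,0.365,0],"rotation": [0,0,0],"hand": 0},{"linear": [-0.846,0.365,0],"rotation": [0,0,0],"hand": 0},{"linear": [-0.846,0.365,0],"rotation": [0,0,0],"hand": 0},{"linear": [-0.846,0.365,0],"rotation": [0,0,0],"hand": 0},{"linear": [-0.846,0.365,0],"rotation": [0,0,0],"hand": 0},{"linear": [-0.846,0.365,0],"rotation": [0,0,0],"hand": 0},{"linear": [-0.846,0.365,0],"rotation": [0,0,0],"hand": 0}])

```text
clock: 30.95
tcp_pos: [0.5247, -0.1901, 0.0527]
ee_rot: [2.455, 1.959, 0.0]
ft_force: [0.5, -0.3, -0.1]
opening: 0.0227
grasp_force: 40.0
```

Request:
step_arm(deltas=[{"linear": [0,0,0],"rotation": [0,0,0],"hand": 0}])

```text
clock: 31.08
tcp_pos: [0.5249, -0.1909, 0.0528]
ee_rot: [2.457, 1.956, 0.001]
ft_force: [0.1, 0.3, -0.2]
opening: 0.0218
grasp_force: 40.0
```

```bash
python3 - <<'E'
from mould import *
print(env.observe()['tcp_pos'],pan(.027,0))
plan([*pan(.027,0),.019],down(SY),3)
E
```

```text
[ 0.52492989 -0.1908817   0.05282647] [ 0.52537015 -0.18779785]
rows 3 lin [ 0.035 -0.003  0.807] rot [ 0.005  0.002 -0.047]
```

Request:
step_arm(deltas=[{"linear": [0.03,0.04,0.8],"rotation": [0,0,0],"hand": 0},{"linear": [0.03,0.04,0.8],"rotation": [0,0,0],"hand": 0},{"linear": [0.03,0.04,0.8],"rotation": [0,0,0],"hand": 0},{"linear": [0,0,0],"rotation": [0,0,0],"hand": 0.33},{"linear": [0,0,0],"rotation": [0,0,0],"hand": 0.33},{"linear": [0,0,0],"rotation": [0,0,0],"hand": 0.33}])

```text
clock: 31.82
tcp_pos: [0.5292, -0.1874, -0.0186]
ee_rot: [2.455, 1.958, 0.001]
ft_force: [-0.2, 0.6, -0.2]
opening: 0.0285
grasp_force: 0.0
```

Request:
step_arm(deltas=[{"linear": [0,0,-0.5],"rotation": [0,0,0],"hand": 0.33},{"linear": [0,0,-0.9],"rotation": [0,0,0],"hand": 0.4},{"linear": [0,0,-0.9],"rotation": [0,0,0],"hand": 0.4},{"linear": [0,0,0],"rotation": [0,0,0],"hand": 0.4}])

```text
clock: 32.33
tcp_pos: [0.5313, -0.1888, 0.0533]
ee_rot: [2.451, 1.955, 0.004]
ft_force: [-0.3, 0.6, -0.0]
opening: 0.0346
grasp_force: 0.0
```

```bash
python3 - <<'E'
from mould import *
print(env.observe()['tcp_pos'])
brass()
plan([.6663,-.1372,.09],down(np.radians(-8)))
E
```

```text
[ 0.53131454 -0.18880146  0.05334708]
[425.4 124.2] 63 xy [ 0.8359 -0.4816] long axis -155.0 px [ 4.5 16.5]
[440.2 127.2] 54 xy [ 0.8269 -0.5252] long axis -46.0 px [ 4.2 14.8]
[418.4 136.9] 68 xy [ 0.7981 -0.4596] long axis -90.0 px [ 4. 17.]
[441.9 142.4] 61 xy [ 0.7817 -0.5286] long axis -125.0 px [ 4.4 16.1]
[428.2 148. ] 66 xy [ 0.7651 -0.4876] long axis -11.0 px [ 4.3 17.4]
[471.3 183.4] 51 xy [ 0.6603 -0.6109] long axis -29.0 px [ 4.  12.5]
[309.  182.6] 45 xy [ 0.6662 -0.1371] long axis -90.0 px [5. 8.]
[486.5 187.9] 46 xy [ 0.6467 -0.6553] long axis -29.0 px [ 3.6 12.1]
[175.8 192.7] 20 xy [0.6399 0.2447] long axis -63.0 px [2.7 6.3]
[266.  197.7] 50 xy [ 0.6233 -0.0128] long axis -72.0 px [5.7 8.5]
[497.7 201. ] 57 xy [ 0.6082 -0.6868] long axis -29.0 px [ 4.  13.4]
rows 6 lin [0.42  0.691 0.003] rot [ 0.009  0.003 -0.202]
```

Request:
step_arm(deltas=[{"linear": [0.42,0.69,0],"rotation": [0,0,-0.2],"hand": 0.42},{"linear": [0.42,0.69,0],"rotation": [0,0,-0.2],"hand": 0.42},{"linear": [0.42,0.69,0],"rotation": [0,0,-0.2],"hand": 0.42},{"linear": [0.42,0.69,0],"rotation": [0,0,-0.2],"hand": 0.42},{"linear": [0.42,0.69,0],"rotation": [0,0,-0.2],"hand": 0.42},{"linear": [0.42,0.69,0],"rotation": [0,0,-0.2],"hand": 0.42},{"linear": [0,0,0],"rotation": [0,0,0],"hand": 0.42},{"linear": [0,0,0],"rotation": [0,0,0],"hand": 0.42}])

```text
clock: 33.38
tcp_pos: [0.6634, -0.1366, 0.0482]
ee_rot: [-2.371, -2.059, 0.002]
ft_force: [-0.1, 0.9, 0.7]
opening: 0.0362
grasp_force: 0.0
```

```bash
python3 - <<'E'
from mould import *
import h
print(env.observe()['tcp_pos'])
plan([.6663,-.1372,.003],down(np.radians(-8)),3)
o=dict(env.observe());o['tcp_pos']=np.array([.6663,-.1372,.093-OFF]);o['ee_rot']=R.from_matrix(down(np.radians(-8))).as_rotvec()
h._plan([*pan(.031,-.026),.09-OFF],down(SY),7,o)
E
```

```text
[ 0.66342636 -0.13655072  0.04816587]
rows 3 lin [-0.003  0.034  0.933] rot [-0.011 -0.    -0.005]
rows 7 lin [-0.477 -0.606  0.014] rot [0.    0.    0.157]
```

Request:
step_arm(deltas=[{"linear": [0,0.02,0.93],"rotation": [0,0,0],"hand": 0.42},{"linear": [0,0.02,0.93],"rotation": [0,0,0],"hand": 0.42},{"linear": [0,0.02,0.93],"rotation": [0,0,0],"hand": 0.42},{"linear": [0,0,0],"rotation": [0,0,0],"hand": 0},{"linear": [0,0,0],"rotation": [0,0,0],"hand": 0},{"linear": [0,0,0],"rotation": [0,0,0],"hand": 0},{"linear": [0,0,0],"rotation": [0,0,0],"hand": 0}])

```text
clock: 34.25
tcp_pos: [0.6669, -0.1371, -0.0335]
ee_rot: [2.371, 2.059, 0.0]
ft_force: [-1.7, 0.1, 2.0]
opening: 0.0175
grasp_force: 40.0
```

Request:
step_arm(deltas=[{"linear": [0,0,-0.96],"rotation": [0,0,0],"hand": 0},{"linear": [0,0,-0.96],"rotation": [0,0,0],"hand": 0},{"linear": [0,0,-0.98],"rotation": [0,0,0],"hand": 0}])

```text
clock: 34.62
tcp_pos: [0.6665, -0.1367, 0.0536]
ee_rot: [-2.372, -2.06, -0.0]
ft_force: [0.2, -0.8, -0.4]
opening: 0.0174
grasp_force: 40.0
```

Request:
step_arm(deltas=[{"linear": [-0.477,-0.606,0],"rotation": [0,0,0.157],"hand": 0},{"linear": [-0.477,-0.606,0],"rotation": [0,0,0.157],"hand": 0},{"linear": [-0.477,-0.606,0],"rotation": [0,0,0.157],"hand": 0},{"linear": [-0.477,-0.606,0],"rotation": [0,0,0.157],"hand": 0},{"linear": [-0.477,-0.606,0],"rotation": [0,0,0.157],"hand": 0},{"linear": [-0.477,-0.606,0],"rotation": [0,0,0.157],"hand": 0},{"linear": [-0.477,-0.606,0],"rotation": [0,0,0.157],"hand": 0},{"linear": [0,0,0],"rotation": [0,0,0],"hand": 0}])

```text
clock: 35.62
tcp_pos: [0.523, -0.2139, 0.0528]
ee_rot: [-2.451, -1.966, 0.0]
ft_force: [-0.8, 0.3, -1.1]
opening: 0.0174
grasp_force: 40.0
```

```bash
python3 - <<'E'
from mould import *
print(env.observe()['tcp_pos'],pan(.031,-.026))
plan([*pan(.031,-.026),.019],down(SY),3)
E
```

```text
[ 0.52301279 -0.21394485  0.05278389] [ 0.52369372 -0.21405027]
rows 3 lin [0.001 0.008 0.806] rot [-0.001  0.    -0.011]
```

Request:
step_arm(deltas=[{"linear": [0,0.01,0.8],"rotation": [0,0,0],"hand": 0},{"linear": [0,0.01,0.8],"rotation": [0,0,0],"hand": 0},{"linear": [0,0,0.8],"rotation": [0,0,0],"hand": 0},{"linear": [0,0,0],"rotation": [0,0,0],"hand": 0.3},{"linear": [0,0,0],"rotation": [0,0,0],"hand": 0.3},{"linear": [0,0,0],"rotation": [0,0,0],"hand": 0.3}])

```text
clock: 36.38
tcp_pos: [0.5251, -0.2136, -0.0189]
ee_rot: [2.448, 1.967, 0.001]
ft_force: [0.8, 0.1, 0.4]
opening: 0.0256
grasp_force: 0.0
```

Request:
step_arm(deltas=[{"linear": [0,0,-0.5],"rotation": [0,0,0],"hand": 0.3},{"linear": [0,0,-0.9],"rotation": [0,0,0],"hand": 0.4},{"linear": [0,0,-0.9],"rotation": [0,0,0],"hand": 0.4},{"linear": [0,0,0],"rotation": [0,0,0],"hand": 0.4},{"linear": [0,0,0],"rotation": [0,0,0],"hand": 0.4}])

```text
clock: 37.0
tcp_pos: [0.5244, -0.2135, 0.0497]
ee_rot: [2.449, 1.967, 0.0]
ft_force: [-0.3, -0.4, -0.1]
opening: 0.0348
grasp_force: 0.0
```

```bash
python3 - <<'E'
from mould import *
import h
print(env.observe()['tcp_pos'])
brass()
plan([.6231,-.0132,.09],down(np.radians(18)),9)
o=dict(env.observe());o['tcp_pos']=np.array([.6231,-.0132,.09-OFF]);o['ee_rot']=R.from_matrix(down(np.radians(18))).as_rotvec()
h._plan([*pan(.031,.026),.09-OFF],down(SY),8,o)
E
```

```text
[ 0.52443592 -0.21353124  0.04965993]
[425.4 124. ] 62 xy [ 0.8363 -0.4816] long axis -163.0 px [ 4.4 16.4]
[440.1 127.3] 54 xy [ 0.8266 -0.5249] long axis -46.0 px [ 3.5 14.8]
[418.3 136.9] 66 xy [ 0.7983 -0.4596] long axis -90.0 px [ 4. 17.]
[441.9 142.4] 63 xy [ 0.7816 -0.5285] long axis -125.0 px [ 4.4 16.1]
[428.2 147.9] 65 xy [ 0.7655 -0.4875] long axis -10.0 px [ 4.2 17.4]
[471.3 183.3] 49 xy [ 0.6604 -0.6111] long axis -29.0 px [ 3.6 12.1]
[486.5 187.9] 45 xy [ 0.6467 -0.6554] long axis -29.0 px [ 3.6 12.1]
[175.6 192.8] 21 xy [0.6396 0.245 ] long axis -63.0 px [2.7 6.7]
[266.3 197.9] 56 xy [ 0.6229 -0.0135] long axis -72.0 px [6.3 8.9]
[497.6 201.1] 56 xy [ 0.6079 -0.6866] long axis -29.0 px [ 4. 13.]
[324.5 230. ] 10 xy [ 0.5289 -0.1794] long axis 179.0 px [1. 4.]
[317.6 243.7] 33 xy [ 0.49   -0.1589] long axis -91.0 px [5. 6.]
rows 9 lin [ 0.742  0.386 -0.008] rot [-0.002 -0.001 -0.846]
rows 8 lin [-0.6   -0.423  0.   ] rot [0.   0.   0.95]
```

Request:
step_arm(deltas=[{"linear": [0.74,0.386,0],"rotation": [0,0,-0.846],"hand": 0.42},{"linear": [0.74,0.386,0],"rotation": [0,0,-0.846],"hand": 0.42},{"linear": [0.74,0.386,0],"rotation": [0,0,-0.846],"hand": 0.42},{"linear": [0.74,0.386,0],"rotation": [0,0,-0.846],"hand": 0.42},{"linear": [0.74,0.386,0],"rotation": [0,0,-0.846],"hand": 0.42},{"linear": [0.74,0.386,0],"rotation": [0,0,-0.846],"hand": 0.42},{"linear": [0.74,0.386,0],"rotation": [0,0,-0.846],"hand": 0.42},{"linear": [0.74,0.386,0],"rotation": [0,0,-0.846],"hand": 0.42}])

```text
clock: 38.05
tcp_pos: [0.6173, -0.0377, 0.0479]
ee_rot: [-1.917, -2.486, 0.002]
ft_force: [-0.2, 0.8, -0.2]
opening: 0.0364
grasp_force: 0.0
```

Request:
step_arm(deltas=[{"linear": [0.74,0.386,0],"rotation": [0,0,-0.846],"hand": 0.42},{"linear": [0,0,0],"rotation": [0,0,0],"hand": 0.42},{"linear": [0,0,0],"rotation": [0,0,0],"hand": 0.42}])

```text
clock: 38.42
tcp_pos: [0.623, -0.0145, 0.0485]
ee_rot: [-1.846, -2.54, 0.002]
ft_force: [-0.1, -0.4, -0.2]
opening: 0.0365
grasp_force: 0.0
```

```bash
python3 - <<'E'
from mould import *
print(env.observe()['tcp_pos'])
plan([.6231,-.0133,.003],down(np.radians(18)),3)
E
```

```text
[ 0.6229756  -0.01453858  0.04854247]
rows 3 lin [0.012 0.007 0.937] rot [-0.009 -0.002 -0.002]
```

Request:
step_arm(deltas=[{"linear": [0,0,0.93],"rotation": [0,0,0],"hand": 0.42},{"linear": [0,0,0.93],"rotation": [0,0,0],"hand": 0.42},{"linear": [0,0,0.93],"rotation": [0,0,0],"hand": 0.42},{"linear": [0,0,0],"rotation": [0,0,0],"hand": 0},{"linear": [0,0,0],"rotation": [0,0,0],"hand": 0},{"linear": [0,0,0],"rotation": [0,0,0],"hand": 0},{"linear": [0,0,0],"rotation": [0,0,0],"hand": 0}])

```text
clock: 39.3
tcp_pos: [0.6246, -0.0145, -0.0329]
ee_rot: [1.845, 2.54, 0.001]
ft_force: [-0.6, -0.7, 3.7]
opening: 0.0175
grasp_force: 40.0
```

Request:
step_arm(deltas=[{"linear": [0,0,-0.96],"rotation": [0,0,0],"hand": 0},{"linear": [0,0,-0.96],"rotation": [0,0,0],"hand": 0},{"linear": [0,0,-0.98],"rotation": [0,0,0],"hand": 0}])

```text
clock: 39.67
tcp_pos: [0.6237, -0.0141, 0.054]
ee_rot: [1.846, 2.542, 0.0]
ft_force: [-0.5, 0.7, 0.2]
opening: 0.0174
grasp_force: 40.0
```

Request:
step_arm(deltas=[{"linear": [-0.6,-0.423,0],"rotation": [0,0,0.95],"hand": 0},{"linear": [-0.6,-0.423,0],"rotation": [0,0,0.95],"hand": 0},{"linear": [-0.6,-0.423,0],"rotation": [0,0,0.95],"hand": 0},{"linear": [-0.6,-0.423,0],"rotation": [0,0,0.95],"hand": 0},{"linear": [-0.6,-0.423,0],"rotation": [0,0,0.95],"hand": 0},{"linear": [-0.6,-0.423,0],"rotation": [0,0,0.95],"hand": 0},{"linear": [-0.6,-0.423,0],"rotation": [0,0,0.95],"hand": 0},{"linear": [-0.6,-0.423,0],"rotation": [0,0,0.95],"hand": 0}])

```text
clock: 40.67
tcp_pos: [0.5345, -0.1653, 0.053]
ee_rot: [2.453, 1.963, 0.0]
ft_force: [-0.6, -0.3, -0.0]
opening: 0.0174
grasp_force: 40.0
```

Request:
step_arm(deltas=[{"linear": [0,0,0],"rotation": [0,0,0],"hand": 0},{"linear": [0,0,0],"rotation": [0,0,0],"hand": 0}])

```text
clock: 40.92
tcp_pos: [0.5356, -0.1643, 0.0531]
ee_rot: [2.448, 1.968, 0.001]
ft_force: [-0.8, -0.1, -1.4]
opening: 0.0175
grasp_force: 40.0
```

```bash
python3 - <<'E'
from mould import *
print(env.observe()['tcp_pos'],pan(.031,.026))
plan([*pan(.031,.026),.019],down(SY),3)
E
```

```text
[ 0.53564582 -0.1643018   0.05312403] [ 0.53485996 -0.16326332]
rows 3 lin [ 0.009 -0.011  0.81 ] rot [ 0.003 -0.001 -0.   ]
```

Placing the last one and backing off clear to the rear, for a look.

Request:
step_arm(deltas=[{"linear": [0.01,0,0.8],"rotation": [0,0,0],"hand": 0},{"linear": [0.01,0,0.8],"rotation": [0,0,0],"hand": 0},{"linear": [0.01,0,0.8],"rotation": [0,0,0],"hand": 0},{"linear": [0,0,0],"rotation": [0,0,0],"hand": 0.3},{"linear": [0,0,0],"rotation": [0,0,0],"hand": 0.3},{"linear": [0,0,0],"rotation": [0,0,0],"hand": 0.3}])

```text
clock: 41.68
tcp_pos: [0.536, -0.1632, -0.019]
ee_rot: [2.447, 1.969, 0.0]
ft_force: [0.0, -1.3, -0.3]
opening: 0.0255
grasp_force: 0.6
```

Request:
step_arm(deltas=[{"linear": [0,0,-0.5],"rotation": [0,0,0],"hand": 0.3},{"linear": [0,0,-0.9],"rotation": [0,0,0],"hand": 0.4},{"linear": [0,0,-0.9],"rotation": [0,0,0],"hand": 0.4},{"linear": [1,0,-0.3],"rotation": [0,0,0],"hand": 0.4},{"linear": [1,0,0],"rotation": [0,0,0],"hand": 0.4},{"linear": [1,0,0],"rotation": [0,0,0],"hand": 0.4},{"linear": [1,0,0],"rotation": [0,0,0],"hand": 0.4},{"linear": [1,0,0],"rotation": [0,0,0],"hand": 0.4}])

```text
clock: 42.68
tcp_pos: [0.5679, -0.0155, 0.0599]
ee_rot: [-2.448, -1.969, -0.001]
ft_force: [0.7, 0.8, -0.1]
opening: 0.0347
grasp_force: 0.0
```

```bash
python3 - <<'E'
from mould import *
print(env.observe()['tcp_pos'])
a=np.ascontiguousarray(env.camera('top')[170:300,120:360,::-1])
cv2.imwrite('pics/s1.png',cv2.resize(a,None,fx=3.3,fy=3.3,interpolation=cv2.INTER_CUBIC))
E
```

```text
[ 0.56790581 -0.01554095  0.05990991]
```

View pics/s1.png

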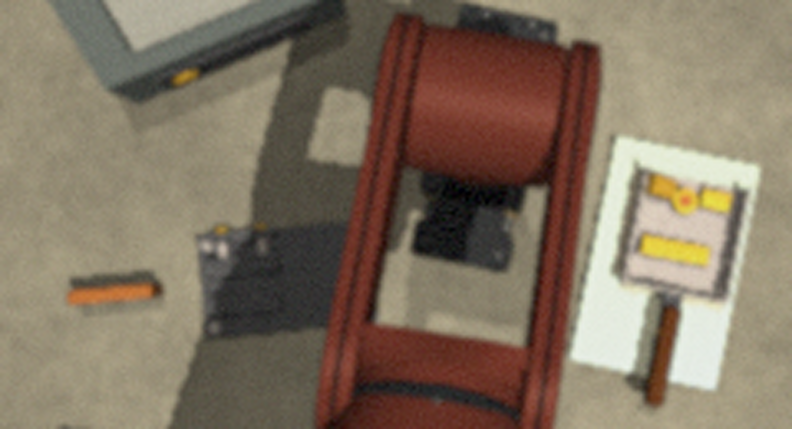

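All four pieces lie in the scoop: the ingot at (675,250), the bar ends at (663,187) and (716,200), and the button at (685,200). The block stands at (113,292). Next I grip the handle.

```bash
python3 - <<'E'
from mould import *
o=env.observe();print(o['qpos'].round(4).tolist(),o['tcp_pos'].round(4).tolist())
P=lambda u,v,z:ray('top',(120+u/3.3-.35,170+v/3.3-.35),z)[:2]
a,b=P(671,307,.057),P(653,403,.057);d=a-b;print(a,b,np.degrees(np.arctan2(d[1],d[0])),pan(-.061,0),pan(-.146,0))
plan([*pan(-.085,0),.09],down(SY-np.pi/2),23)
E
```

```text
[-0.162, 0.2068, 1.7857, 0.003, 1.1487, 0.0516] [0.5684, -0.0122, 0.06]
[ 0.43734478 -0.16790558] [ 0.35806151 -0.15147332] -11.709341167903835 [ 0.43942299 -0.16890115] [ 0.35640585 -0.15064864]
rows 23 lin [-0.34   0.061  0.012] rot [-0.001 -0.001  0.979]
```

Request:
step_arm(deltas=[{"linear": [-0.34,0.06,0.01],"rotation": [0,0,0.98],"hand": 0.4},{"linear": [-0.34,0.06,0.01],"rotation": [0,0,0.98],"hand": 0.4},{"linear": [-0.34,0.06,0.01],"rotation": [0,0,0.98],"hand": 0.4},{"linear": [-0.34,0.06,0.01],"rotation": [0,0,0.98],"hand": 0.4},{"linear": [-0.34,0.06,0.01],"rotation": [0,0,0.98],"hand": 0.4},{"linear": [-0.34,0.06,0.01],"rotation": [0,0,0.98],"hand": 0.4},{"linear": [-0.34,0.06,0.01],"rotation": [0,0,0.98],"hand": 0.4},{"linear": [-0.34,0.06,0.01],"rotation": [0,0,0.98],"hand": 0.4}])

```text
clock: 43.72
tcp_pos: [0.5449, -0.0957, 0.0573]
ee_rot: [-2.89, -1.231, -0.0]
ft_force: [0.3, -0.6, -0.4]
opening: 0.0344
grasp_force: 0.0
```

Request:
step_arm(deltas=[{"linear": [-0.34,0.06,0.01],"rotation": [0,0,0.98],"hand": 0.4},{"linear": [-0.34,0.06,0.01],"rotation": [0,0,0.98],"hand": 0.4},{"linear": [-0.34,0.06,0.01],"rotation": [0,0,0.98],"hand": 0.4},{"linear": [-0.34,0.06,0.01],"rotation": [0,0,0.98],"hand": 0.4},{"linear": [-0.34,0.06,0.01],"rotation": [0,0,0.98],"hand": 0.4},{"linear": [-0.34,0.06,0.01],"rotation": [0,0,0.98],"hand": 0.4},{"linear": [-0.34,0.06,0.01],"rotation": [0,0,0.98],"hand": 0.4},{"linear": [-0.34,0.06,0.01],"rotation": [0,0,0.98],"hand": 0.4}])

```text
clock: 44.72
tcp_pos: [0.4845, -0.151, 0.0549]
ee_rot: [-3.115, -0.404, -0.0]
ft_force: [-0.2, 0.3, 0.3]
opening: 0.0346
grasp_force: 0.0
```

Request:
step_arm(deltas=[{"linear": [-0.34,0.06,0.01],"rotation": [0,0,0.98],"hand": 0.4},{"linear": [-0.34,0.06,0.01],"rotation": [0,0,0.98],"hand": 0.4},{"linear": [-0.34,0.06,0.01],"rotation": [0,0,0.98],"hand": 0.4},{"linear": [-0.34,0.06,0.01],"rotation": [0,0,0.98],"hand": 0.4},{"linear": [-0.34,0.06,0.01],"rotation": [0,0,0.98],"hand": 0.4},{"linear": [-0.34,0.06,0.01],"rotation": [0,0,0.98],"hand": 0.4},{"linear": [-0.34,0.06,0.01],"rotation": [0,0,0.98],"hand": 0.4},{"linear": [0,0,0],"rotation": [0,0,0],"hand": 0.4}])

```text
clock: 45.72
tcp_pos: [0.4145, -0.1671, 0.0526]
ee_rot: [-3.123, 0.343, -0.0]
ft_force: [0.2, -0.7, -1.0]
opening: 0.0347
grasp_force: 0.0
```

Request:
step_arm(deltas=[{"linear": [0,0,0],"rotation": [0,0,0],"hand": 0.4}])

```text
clock: 45.85
tcp_pos: [0.4154, -0.1673, 0.0526]
ee_rot: [3.123, -0.341, 0.001]
ft_force: [0.3, -0.2, 0.4]
opening: 0.0347
grasp_force: 0.0
```

```bash
python3 - <<'E'
from mould import *
o=env.observe();print(o['qpos'].round(4).tolist(),o['tcp_pos'].round(4).tolist(),o['ee_rot'])
plan([*pan(-.085,0),.026],down(SY-np.pi/2),3)
S=[([.22117,1.52747,1.39471],.2511,-.5717,.1823),([.2068,1.7857,1.1487],.5684,-.0122,.06),(o['qpos'][[1,2,4]],*o['tcp_pos'])]
for q,x,y,z in S: print(np.hypot(x,y),z)
from scipy.optimize import least_squares
def f(p):
    r=[]
    for q,x,y,z in S:
        a,b,c=q[0],q[0]+q[1],sum(q);
        r+= [p[0]*np.sin(a)+p[1]*np.sin(b)-np.sqrt(x*x+y*y-.079**2),p[2]+p[0]*np.cos(a)+p[1]*np.cos(b)-z]
    return r
s=least_squares(f,[.6,.55,-.1]);print(s.x,s.fun)
E
```

```text
[-0.5596, -0.0701, 2.0946, 0.0003, 1.1162, 1.2289] [0.4154, -0.1673, 0.0526] [ 3.12282215e+00 -3.41498042e-01  1.41622663e-03]
rows 3 lin [-0.002 -0.04   0.726] rot [ 0.    -0.004 -0.007]
0.6244134047247865 0.1823
0.5685309138472595 0.06
0.4477947681909351 0.05256490534683478
[ 0.44013759  0.52510629 -0.15545912] [-0.00601818 -0.00123797  0.00646089  0.00036633  0.00037981  0.00087164]
```

```bash
cat >> h.py <<'E'
def tl(yaw,phi):  # tool x along heading yaw, tool z leaned forward by phi (rad)
    return down(yaw-np.pi/2)@R.from_rotvec([0,phi,0]).as_matrix()
E
python3 - <<'E'
from mould import *
plan([*pan(-.085,0),.09],tl(SY,np.radians(20)),6)
E
```

```text
rows 6 lin [ 0.073 -0.02   0.005] rot [ 0.001  0.831 -0.003]
```

Request:
step_arm(deltas=[{"linear": [0.07,-0.02,0],"rotation": [0,0.83,0],"hand": 0.4},{"linear": [0.07,-0.02,0],"rotation": [0,0.83,0],"hand": 0.4},{"linear": [0.07,-0.02,0],"rotation": [0,0.83,0],"hand": 0.4},{"linear": [0.07,-0.02,0],"rotation": [0,0.83,0],"hand": 0.4},{"linear": [0.07,-0.02,0],"rotation": [0,0.83,0],"hand": 0.4},{"linear": [0.07,-0.02,0],"rotation": [0,0.83,0],"hand": 0.4},{"linear": [0,0,0],"rotation": [0,0,0],"hand": 0.4},{"linear": [0,0,0],"rotation": [0,0,0],"hand": 0.4}])

```text
clock: 46.85
tcp_pos: [0.4283, -0.1667, 0.0544]
ee_rot: [3.039, -0.334, 0.533]
ft_force: [-0.6, 0.4, 0.8]
opening: 0.035
grasp_force: 0.0
```

```bash
python3 - <<'E'
from mould import *
o=env.observe();t=o['tcp_pos'];Rm=R.from_rotvec(o['ee_rot']).as_matrix();print(o['qpos'].round(4).tolist(),t.round(4),Rm.round(3).tolist())
q=o['qpos'];a,b=q[1],q[1]+q[2];c=a+q[4]
L1,L2=.440,.525
rp=np.sqrt(t[0]**2+t[1]**2-.079**2);print('c',np.degrees(c),'L3 from r',(rp-L1*np.sin(a)-L2*np.sin(b))/np.sin(c))
out=[]
for n,W in(('side',(110,115)),('top',(50,115))):
    q0=proj(n,[t])[0];s=5;x0,y0=int(q0[0]-W[0]/2),int(min(q0[1]-75,420-115))
    big=cv2.resize(np.ascontiguousarray(env.camera(n)[y0:y0+115,x0:x0+W[0],::-1]),None,fx=s,fy=s,interpolation=cv2.INTER_CUBIC)
    def mk(p,c):
        q=proj(n,[p])[0];cv2.circle(big,(int((q[0]-x0+.5)*s),int((q[1]-y0+.5)*s)),3,c,-1)
    mk(t,(0,0,255));mk(t-Rm[:,2]*.0388,(0,255,0));mk(t+[0,0,.0388],(255,0,0));out.append(big)
cv2.imwrite('pics/t1.png',np.hstack(out))
E
```

```text
[-0.6698, -0.3765, 2.3866, 0.2027, 0.8264, 1.0049] [ 0.4283 -0.1667  0.0544] [[0.918, -0.217, 0.332], [-0.204, -0.976, -0.074], [0.341, 0.0, -0.94]]
c 25.777790554309878 L3 from r 0.3204442770431567
```

View pics/t1.png

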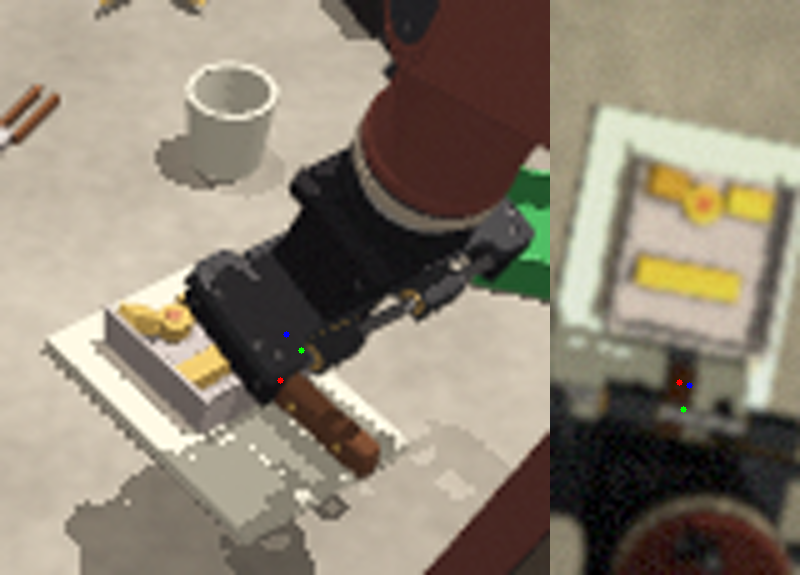

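Request:
step_arm(deltas=[{"linear": [-0.24,0,0.66],"rotation": [0,0,0],"hand": 0.4},{"linear": [-0.24,0,0.66],"rotation": [0,0,0],"hand": 0.4},{"linear": [-0.24,0,0.64],"rotation": [0,0,0],"hand": 0.4},{"linear": [0,0,0],"rotation": [0,0,0],"hand": 0.4}], newtons=60)

```text
clock: 47.45
tcp_pos: [0.4264, -0.1652, -0.0105]
ee_rot: [3.043, -0.334, 0.528]
ft_force: [0.1, -0.1, -0.0]
opening: 0.035
grasp_force: 0.0
```

Request:
step_arm(deltas=[{"linear": [0,0,0],"rotation": [0,0,0],"hand": 0},{"linear": [0,0,0],"rotation": [0,0,0],"hand": 0},{"linear": [0,0,0],"rotation": [0,0,0],"hand": 0},{"linear": [0,0,0],"rotation": [0,0,0],"hand": 0},{"linear": [0,0,0],"rotation": [0,0,0],"hand": 0},{"linear": [0,0,0],"rotation": [0,0,0],"hand": 0}])

```text
clock: 48.2
tcp_pos: [0.4284, -0.1672, -0.0077]
ee_rot: [3.037, -0.334, 0.536]
ft_force: [-2.9, -1.0, 6.9]
opening: 0.0158
grasp_force: 59.6
```

```bash
python3 - <<'E'
from mould import *
o=env.observe();print(o['qpos'].round(3).tolist(),o['tcp_pos'].round(4).tolist(),o['ee_rot'].tolist(),o['ft_force'])
brass(.03)
E
```

```text
[-0.671, -0.23, 2.421, 0.248, 0.649, 0.943] [0.4284, -0.1672, -0.0077] [3.0373827145469967, -0.3337865032800755, 0.5363896832408281] [-2.86010118 -1.03871923  6.94970065]
[425.4 123.9] 59 xy [ 0.8322 -0.4758] long axis -155.0 px [ 4.  16.5]
[440.2 127.2] 55 xy [ 0.8225 -0.5186] long axis -46.0 px [ 3.5 14.8]
[418.4 136.9] 68 xy [ 0.7944 -0.4541] long axis -90.0 px [ 4. 17.]
[441.9 142.4] 60 xy [ 0.778  -0.5222] long axis -126.0 px [ 4.4 16. ]
[428.2 148.2] 63 xy [ 0.761  -0.4816] long axis -10.0 px [ 4.1 17.4]
[471.3 183.3] 49 xy [ 0.6582 -0.6035] long axis -29.0 px [ 3.6 12.1]
[486.5 187.8] 45 xy [ 0.645  -0.6472] long axis -29.0 px [ 3.6 12.1]
[175.6 192.9] 15 xy [0.6374 0.2419] long axis -63.0 px [2.2 5.4]
[497.6 201.2] 49 xy [ 0.606 -0.678] long axis -26.0 px [ 3.8 13. ]
[327.9 229. ] 121 xy [ 0.531 -0.187] long axis -102.0 px [ 7.6 25.5]
[322.5 244.9] 106 xy [ 0.4864 -0.1709] long axis -102.0 px [ 5.3 20.4]
```

Request:
step_arm(deltas=[{"linear": [0.14,0,-0.39],"rotation": [0,0,0],"hand": 0},{"linear": [0.28,0,-0.78],"rotation": [0,0,0],"hand": 0},{"linear": [0.28,0,-0.78],"rotation": [0,0,0],"hand": 0},{"linear": [0.28,0,-0.78],"rotation": [0,0,0],"hand": 0},{"linear": [0.28,0,-0.78],"rotation": [0,0,0],"hand": 0},{"linear": [0.14,0,-0.39],"rotation": [0,0,0],"hand": 0},{"linear": [0,0,0],"rotation": [0,0,0],"hand": 0},{"linear": [0,0,0],"rotation": [0,0,0],"hand": 0}])

```text
clock: 49.25
tcp_pos: [0.4261, -0.1655, 0.1139]
ee_rot: [3.041, -0.334, 0.53]
ft_force: [-0.2, 0.9, -5.2]
opening: 0.0157
grasp_force: 59.7
```

```bash
cat >> h.py <<'E'
T0p=np.array([.4284,-.1672,-.0077]);T0R=R.from_rotvec([3.03738,-.33379,.53639])
S0p=np.array([*SC,.012]);S0R=R.from_rotvec([0,0,SY])
def s_in_tool(H):  # H1: tool-fixed offset (irrelevant constant); H2: world z offset
    d=np.array([0,0,OFF]) if H==2 else np.zeros(3)
    return T0R.inv().apply(S0p-(T0p+d)),T0R.inv()*S0R,d
def scoop(H,o=None):
    o=o or env.observe();p,r,d=s_in_tool(H);Rt=R.from_rotvec(o['ee_rot']);return np.array(o['tcp_pos'])+d+Rt.apply(p),Rt*r
def blobs():
    im=env.camera('top');hsv=cv2.cvtColor(im,cv2.COLOR_RGB2HSV)
    m=((hsv[...,0]>18)&(hsv[...,0]<32)&(hsv[...,1]>140)&(hsv[...,2]>110)).astype(np.uint8)
    n,l,s,c=cv2.connectedComponentsWithStats(m)
    return [(c[i].round(1).tolist(),int(s[i,4])) for i in range(1,n) if s[i,4]>30 and c[i][0]<400]
E
python3 - <<'E'
from h import *
o=env.observe();print(o['tcp_pos'],o['opening'],o['ft_force'],blobs())
ing=S0R.inv().apply(np.array([*ray('top',(322.5,244.9),.029)[:2],.029])-S0p);cas=S0R.inv().apply(np.array([*ray('top',(327.9,229.),.029)[:2],.029])-S0p);print(ing,cas)
for H in(1,2):
    p,r=scoop(H);print(H,p,r.as_rotvec(),proj('top',[p+r.apply(ing),p+r.apply(cas)]).round(1).tolist())
E
```

```text
[ 0.42612732 -0.16545498  0.11385154] 0.015673537138682383 [-0.24519729  0.91721716 -5.23267753] [([333.4, 228.2], 156), ([328.2, 245.7], 133)]
[-0.01473764  0.00800331  0.017     ] [0.03248029 0.00184967 0.017     ]
1 [ 0.49675969 -0.18031235  0.13304265] [ 0.00296437  0.00469511 -0.21624494] [[327.9, 245.6], [333.9, 228.0]]
2 [ 0.49659132 -0.18017861  0.13304325] [ 0.00296437  0.00469511 -0.21624494] [[327.9, 245.7], [333.8, 228.1]]
```

Request:
step_arm(deltas=[{"linear": [0,0,-0.5],"rotation": [0,-0.5,0],"hand": 0},{"linear": [0,0,-0.5],"rotation": [0,-1,0],"hand": 0},{"linear": [0,0,-0.5],"rotation": [0,-1,0],"hand": 0},{"linear": [0,0,-0.5],"rotation": [0,-1,0],"hand": 0},{"linear": [0,0,0],"rotation": [0,-0.5,0],"hand": 0},{"linear": [0,0,0],"rotation": [0,0,0],"hand": 0},{"linear": [0,0,0],"rotation": [0,0,0],"hand": 0}])

```text
clock: 50.18
tcp_pos: [0.4108, -0.1622, 0.1717]
ee_rot: [3.115, -0.343, 0.104]
ft_force: [-0.8, -0.1, -4.2]
opening: 0.0154
grasp_force: 59.8
```

```bash
cat >> h.py <<'E'
ING=np.array([-.0147,.008,.017]);CAS=np.array([.0325,.0018,.017])
BC=np.array([.7375,.2295]);BY=np.radians(23.28)
def box(x,y,z):
    c,s=np.cos(BY),np.sin(BY);return np.array([BC[0]+c*x-s*y,BC[1]+s*x+c*y,z])
def splan(C,yaw,th,n=None,H=1,pt=(.05,0,.03),cur=None,show=True):
    """rows to bring scoop point pt to world C with scoop heading yaw, nose-down th"""
    Rs=R.from_euler('zy',[yaw,th]) if False else R.from_rotvec([0,0,yaw])*R.from_rotvec([0,th,0])
    sp=np.array(C)-Rs.apply(pt);p,r,d=s_in_tool(H);Rt=Rs*r.inv();tp=sp-Rt.apply(p)-d
    o=cur or env.observe()
    k=(R.from_rotvec(o['ee_rot']).inv()*Rt).as_rotvec()
    n=n or int(max(np.ceil(np.abs(k).max()/np.radians(4)),np.ceil(np.linalg.norm(tp-o['tcp_pos'])/.026),1))
    _plan(tp,Rt.as_matrix(),n,o,show);return dict(tcp_pos=tp,ee_rot=Rt.as_rotvec())
def slope(down,depth,y=0):  # point in box: down the slope from the hinge, depth along the way in
    q=.70711;return box(.002-q*down+q*depth,y,.207-q*down-q*depth)
E
python3 - <<'E'
from h import *
print(env.observe()['tcp_pos'],blobs())
for H in(1,2):
    p,r=scoop(H);print(H,p,np.degrees(r.as_euler('ZYX')),proj('top',[p+r.apply(ING),p+r.apply(CAS)]).round(1).tolist())
E
```

```text
[ 0.41076707 -0.16219791  0.17167762] [([333.5, 232.0], 184), ([330.3, 249.5], 160)]
1 [ 0.48398084 -0.17769834  0.1708041 ] [-12.38125132  16.18590857   0.1576673 ] [[329.7, 248.7], [334.9, 231.3]]
2 [ 0.47343963 -0.17527501  0.17234219] [-12.38125132  16.18590857   0.1576673 ] [[328.9, 253.0], [334.1, 235.6]]
```

The blob check settles it: with a tool-fixed offset the ingot is predicted at (329.7,248.7) and measured at (330.3,249.5). The grip has not slipped. Next I carry the scoop to the flap.

```bash
python3 - <<'E'
from h import *
A=splan(slope(.050,-.06),BY,np.radians(18),18)
B=splan(slope(.045,.02),BY,np.radians(22),6,cur=A)
C=splan(slope(.050,.07),BY,np.radians(45),7,cur=B)
D=splan(slope(.050,.07),BY,np.radians(57),4,cur=C)
print(A,B,C,D)
E
```

```text
rows 18 lin [ 0.303 -0.561 -0.046] rot [ 0.023 -0.024 -0.495]
rows 6 lin [ 0.33  -0.001  0.246] rot [-0.    -0.167 -0.   ]
rows 7 lin [ 0.185 -0.    -0.101] rot [-0.002 -0.821 -0.002]
rows 4 lin [-0.002  0.    -0.23 ] rot [-0.002 -0.75  -0.002]
{'tcp_pos': array([0.54736195, 0.14692419, 0.20454419]), 'ee_rot': array([-3.07208231, -0.62937707, -0.05524383])} {'tcp_pos': array([0.60225668, 0.17054288, 0.16070794]), 'ee_rot': array([ 3.06846602,  0.62874987, -0.05189477])} {'tcp_pos': array([0.6409961 , 0.18721068, 0.17336335]), 'ee_rot': array([ 2.9219798 ,  0.5993671 , -0.64592309])} {'tcp_pos': array([0.65321663, 0.19246862, 0.19750604]), 'ee_rot': array([ 2.80339946,  0.57537932, -0.93605659])}
```

Request:
step_arm(deltas=[{"linear": [0.3,-0.56,-0.05],"rotation": [0.02,-0.02,-0.495],"hand": 0},{"linear": [0.3,-0.56,-0.05],"rotation": [0.02,-0.02,-0.495],"hand": 0},{"linear": [0.3,-0.56,-0.05],"rotation": [0.02,-0.02,-0.495],"hand": 0},{"linear": [0.3,-0.56,-0.05],"rotation": [0.02,-0.02,-0.495],"hand": 0},{"linear": [0.3,-0.56,-0.05],"rotation": [0.02,-0.02,-0.495],"hand": 0},{"linear": [0.3,-0.56,-0.05],"rotation": [0.02,-0.02,-0.495],"hand": 0},{"linear": [0.3,-0.56,-0.05],"rotation": [0.02,-0.02,-0.495],"hand": 0},{"linear": [0.3,-0.56,-0.05],"rotation": [0.02,-0.02,-0.495],"hand": 0}])

```text
clock: 51.22
tcp_pos: [0.495, -0.0358, 0.1889]
ee_rot: [3.135, 0.092, 0.089]
ft_force: [0.9, 0.1, -3.9]
opening: 0.016
grasp_force: 59.8
```

Request:
step_arm(deltas=[{"linear": [0.3,-0.56,-0.05],"rotation": [0.02,-0.02,-0.495],"hand": 0},{"linear": [0.3,-0.56,-0.05],"rotation": [0.02,-0.02,-0.495],"hand": 0},{"linear": [0.3,-0.56,-0.05],"rotation": [0.02,-0.02,-0.495],"hand": 0},{"linear": [0.3,-0.56,-0.05],"rotation": [0.02,-0.02,-0.495],"hand": 0},{"linear": [0.3,-0.56,-0.05],"rotation": [0.02,-0.02,-0.495],"hand": 0},{"linear": [0.3,-0.56,-0.05],"rotation": [0.02,-0.02,-0.495],"hand": 0},{"linear": [0.3,-0.56,-0.05],"rotation": [0.02,-0.02,-0.495],"hand": 0},{"linear": [0.3,-0.56,-0.05],"rotation": [0.02,-0.02,-0.495],"hand": 0}])

```text
clock: 52.22
tcp_pos: [0.5416, 0.1096, 0.204]
ee_rot: [3.095, 0.526, 0.069]
ft_force: [0.5, 0.9, -5.5]
opening: 0.0156
grasp_force: 59.8
```

Request:
step_arm(deltas=[{"linear": [0.3,-0.56,-0.05],"rotation": [0.02,-0.02,-0.495],"hand": 0},{"linear": [0.3,-0.56,-0.05],"rotation": [0.02,-0.02,-0.495],"hand": 0},{"linear": [0,0,0],"rotation": [0,0,0],"hand": 0},{"linear": [0,0,0],"rotation": [0,0,0],"hand": 0}])

```text
clock: 52.72
tcp_pos: [0.5465, 0.1459, 0.2072]
ee_rot: [3.076, 0.63, 0.063]
ft_force: [0.8, -0.6, -4.0]
opening: 0.0154
grasp_force: 59.8
```

```bash
python3 - <<'E'
from h import *
o=env.observe();p,r=scoop(1);print(o['tcp_pos'],o['qpos'].round(2),p,np.degrees(r.as_euler('ZYX')),blobs(),proj('top',[p+r.apply(ING),p+r.apply(CAS)]).round(1).tolist())
B=splan(slope(.045,.02),BY,np.radians(22),6)
cv2.imwrite('pics/a1.png',env.camera('top')[:,:,::-1])
cv2.imwrite('pics/a2.png',env.camera('side')[:,:,::-1])
E
```

```text
[0.54646014 0.14586997 0.20722247] [0.12 0.03 1.69 0.   1.38 1.29] [0.61482167 0.17599171 0.20392523] [23.12389262 17.79877816 -0.43383294] [([190.1, 174.5], 56), ([170.3, 182.4], 41)] [[185.1, 197.0], [181.3, 179.7]]
rows 6 lin [ 0.338 -0.007  0.261] rot [ 0.017 -0.175 -0.003]
```

Request:
step_arm(deltas=[{"linear": [0.34,-0.01,0.26],"rotation": [0.02,-0.17,0],"hand": 0},{"linear": [0.34,-0.01,0.26],"rotation": [0.02,-0.17,0],"hand": 0},{"linear": [0.34,-0.01,0.26],"rotation": [0.02,-0.17,0],"hand": 0},{"linear": [0.34,0,0.26],"rotation": [0.02,-0.17,0],"hand": 0}])

```text
clock: 53.38
tcp_pos: [0.5848, 0.1623, 0.1768]
ee_rot: [3.073, 0.627, -0.012]
ft_force: [-0.2, -0.4, -4.5]
opening: 0.0156
grasp_force: 59.8
```

Request:
step_arm(deltas=[{"linear": [0.34,0,0.26],"rotation": [0.01,-0.17,0],"hand": 0},{"linear": [0.34,0,0.26],"rotation": [0.01,-0.17,0],"hand": 0},{"linear": [0,0,0],"rotation": [0,0,0],"hand": 0}])

```text
clock: 53.75
tcp_pos: [0.6029, 0.1702, 0.1603]
ee_rot: [3.07, 0.627, -0.051]
ft_force: [-1.6, -1.3, -3.4]
opening: 0.0155
grasp_force: 59.8
```

```bash
python3 - <<'E'
from h import *
o=env.observe();p,r=scoop(1);print(o['tcp_pos'],o['ft_force'],np.degrees(r.as_euler('ZYX')),p+r.apply([.05,0,.03]),slope(.045,.02),blobs())
C=splan(slope(.050,.07),BY,np.radians(45),7)
E
```

```text
[0.60288354 0.17017512 0.16034076] [-1.60119384 -1.26590226 -3.3627424 ] [23.2100699  21.94682983  0.03327025] [0.72380101 0.22276187 0.1607934 ] [0.72309866 0.22330376 0.16103785] []
rows 7 lin [ 0.185 -0.003 -0.1  ] rot [-0.003 -0.824 -0.004]
```

Request:
step_arm(deltas=[{"linear": [0.185,0,-0.1],"rotation": [0,-0.82,0],"hand": 0},{"linear": [0.185,0,-0.1],"rotation": [0,-0.82,0],"hand": 0},{"linear": [0.185,0,-0.1],"rotation": [0,-0.82,0],"hand": 0},{"linear": [0.185,0,-0.1],"rotation": [0,-0.82,0],"hand": 0},{"linear": [0.185,0,-0.1],"rotation": [0,-0.82,0],"hand": 0},{"linear": [0.185,0,-0.1],"rotation": [0,-0.82,0],"hand": 0},{"linear": [0.185,0,-0.1],"rotation": [0,-0.82,0],"hand": 0}])

```text
clock: 54.68
tcp_pos: [0.642, 0.187, 0.1756]
ee_rot: [2.925, 0.597, -0.642]
ft_force: [-2.6, -0.8, -0.0]
opening: 0.0154
grasp_force: 59.8
```

Request:
step_arm(deltas=[{"linear": [0,0,-0.23],"rotation": [0,-0.75,0],"hand": 0},{"linear": [0,0,-0.23],"rotation": [0,-0.75,0],"hand": 0},{"linear": [0,0,-0.23],"rotation": [0,-0.75,0],"hand": 0},{"linear": [0,0,0],"rotation": [0,0,0],"hand": 0},{"linear": [0,0,0],"rotation": [0,0,0],"hand": 0},{"linear": [0,0,0],"rotation": [0,0,0],"hand": 0},{"linear": [0,0,0],"rotation": [0,0,0],"hand": 0}])

```text
clock: 55.55
tcp_pos: [0.6505, 0.1909, 0.193]
ee_rot: [2.84, 0.58, -0.86]
ft_force: [-2.5, -1.2, -3.4]
opening: 0.0153
grasp_force: 59.8
```

```bash
python3 - <<'E'
from h import *
o=env.observe();p,r=scoop(1);print(o['tcp_pos'],o['qpos'].round(2),o['ft_force'],o['opening'],np.degrees(r.as_euler('ZYX')),p+r.apply([.05,0,.03]),slope(.05,.07),blobs())
D=splan(slope(.050,.07),BY,np.radians(60),2)
E
```

```text
[0.65046161 0.19093095 0.19301533] [ 0.23  0.96  0.59 -0.12  2.17  1.35] [-2.47180921 -1.22189365 -3.40362425] 0.015331556377537876 [23.20650054 53.73748685  0.0781801 ] [0.75343654 0.23577378 0.12393649] [0.75232797 0.2358798  0.1221468 ] []
rows 2 lin [ 0.001 -0.005 -0.207] rot [-0.016 -0.782 -0.011]
```

Request:
step_arm(deltas=[{"linear": [0,0,-0.2],"rotation": [0,-0.78,0],"hand": 0},{"linear": [0,0,-0.2],"rotation": [0,-0.78,0],"hand": 0},{"linear": [0,0,0],"rotation": [0,0,0],"hand": 0},{"linear": [0,0,0],"rotation": [0,0,0],"hand": 0},{"linear": [0,0,0],"rotation": [0,0,0],"hand": 0},{"linear": [0,0,0],"rotation": [0,0,0],"hand": 0},{"linear": [0,0,0],"rotation": [0,0,0],"hand": 0}])

```text
clock: 56.48
tcp_pos: [0.6569, 0.1938, 0.2032]
ee_rot: [2.772, 0.566, -1.007]
ft_force: [-1.5, -1.1, -1.9]
opening: 0.0154
grasp_force: 59.8
```

Request:
step_arm(deltas=[{"linear": [0,0,0],"rotation": [0,0,0],"hand": 0}])

```text
clock: 56.6
tcp_pos: [0.6569, 0.1938, 0.2029]
ee_rot: [2.772, 0.566, -1.007]
ft_force: [-1.4, -1.1, -0.8]
opening: 0.0157
grasp_force: 59.8
```

Request:
step_arm(deltas=[{"linear": [0,0,0],"rotation": [0,0,0],"hand": 0}])

```text
clock: 56.72
tcp_pos: [0.6569, 0.1938, 0.2025]
ee_rot: [2.772, 0.566, -1.008]
ft_force: [-2.3, -1.0, -0.6]
opening: 0.0153
grasp_force: 59.8
```

Request:
step_arm(deltas=[{"linear": [0,0,0],"rotation": [0,0,0],"hand": 0}])

```text
clock: 56.85
tcp_pos: [0.6569, 0.1938, 0.2021]
ee_rot: [2.771, 0.566, -1.008]
ft_force: [-2.8, -0.7, -1.2]
opening: 0.0154
grasp_force: 59.8
```

Request:
step_arm(deltas=[{"linear": [0,0,0],"rotation": [0,0,0],"hand": 0}])

```text
clock: 56.98
tcp_pos: [0.6569, 0.1938, 0.2019]
ee_rot: [2.771, 0.566, -1.008]
ft_force: [-1.4, -2.0, -0.8]
opening: 0.0153
grasp_force: 59.8
```

```bash
python3 - <<'E'
from h import *
a=splan(slope(.050,.045),BY,np.radians(45),5)
b=splan(slope(.048,-.01),BY,np.radians(25),6,cur=a)
c=splan(slope(.050,-.075),BY,np.radians(12),5,cur=b)
E
```

```text
rows 5 lin [-0.153 -0.001  0.191] rot [-0.005  0.752 -0.003]
rows 6 lin [-0.248  0.     0.099] rot [0.002 0.833 0.002]
rows 5 lin [-0.303  0.001 -0.1  ] rot [0.001 0.65  0.001]
```

Request:
step_arm(deltas=[{"linear": [-0.15,0,0.19],"rotation": [0,0.75,0],"hand": 0},{"linear": [-0.15,0,0.19],"rotation": [0,0.75,0],"hand": 0},{"linear": [-0.15,0,0.19],"rotation": [0,0.75,0],"hand": 0},{"linear": [-0.15,0,0.19],"rotation": [0,0.75,0],"hand": 0},{"linear": [-0.15,0,0.19],"rotation": [0,0.75,0],"hand": 0}])

```text
clock: 57.6
tcp_pos: [0.6244, 0.1801, 0.1903]
ee_rot: [2.924, 0.598, -0.647]
ft_force: [-2.1, -1.4, -2.0]
opening: 0.0155
grasp_force: 59.8
```

Request:
step_arm(deltas=[{"linear": [-0.25,0,0.1],"rotation": [0,0.83,0],"hand": 0},{"linear": [-0.25,0,0.1],"rotation": [0,0.83,0],"hand": 0},{"linear": [-0.25,0,0.1],"rotation": [0,0.83,0],"hand": 0},{"linear": [-0.25,0,0.1],"rotation": [0,0.83,0],"hand": 0},{"linear": [-0.25,0,0.1],"rotation": [0,0.83,0],"hand": 0},{"linear": [-0.25,0,0.1],"rotation": [0,0.83,0],"hand": 0}])

```text
clock: 58.35
tcp_pos: [0.581, 0.1615, 0.1869]
ee_rot: [3.056, 0.625, -0.131]
ft_force: [0.9, -0.2, -1.9]
opening: 0.0155
grasp_force: 59.8
```

Request:
step_arm(deltas=[{"linear": [-0.3,0,-0.1],"rotation": [0,0.65,0],"hand": 0},{"linear": [-0.3,0,-0.1],"rotation": [0,0.65,0],"hand": 0},{"linear": [-0.3,0,-0.1],"rotation": [0,0.65,0],"hand": 0},{"linear": [-0.3,0,-0.1],"rotation": [0,0.65,0],"hand": 0},{"linear": [-0.3,0,-0.1],"rotation": [0,0.65,0],"hand": 0},{"linear": [0,0,0],"rotation": [0,0,0],"hand": 0},{"linear": [0,0,0],"rotation": [0,0,0],"hand": 0}])

```text
clock: 59.22
tcp_pos: [0.5402, 0.1439, 0.202]
ee_rot: [-3.046, -0.623, -0.212]
ft_force: [0.5, 0.2, -1.3]
opening: 0.0158
grasp_force: 59.8
```

```bash
python3 - <<'E'
from h import *
o=env.observe();p,r=scoop(1);print(o['tcp_pos'],o['ft_force'],p,np.degrees(r.as_euler('ZYX')),blobs())
S=splan([*pan(0,0),.09],SY,0,19,pt=(0,0,0))
splan([*pan(0,0),.013],SY,0,4,pt=(0,0,0),cur=S)
E
```

```text
[0.54015212 0.14389509 0.20195936] [ 0.51723129  0.17353018 -1.25793487] [0.60846973 0.1740112  0.20610833] [ 2.32424395e+01  1.20947082e+01 -1.96257208e-02] []
rows 19 lin [-0.308  0.524  0.17 ] rot [-0.113  0.153  0.456]
rows 4 lin [-0.22  -0.001  0.603] rot [-0.  0. -0.]
```

Request:
step_arm(deltas=[{"linear": [-0.31,0.525,0.17],"rotation": [-0.11,0.15,0.456],"hand": 0},{"linear": [-0.31,0.525,0.17],"rotation": [-0.11,0.15,0.456],"hand": 0},{"linear": [-0.31,0.525,0.17],"rotation": [-0.11,0.15,0.456],"hand": 0},{"linear": [-0.31,0.525,0.17],"rotation": [-0.11,0.15,0.456],"hand": 0},{"linear": [-0.31,0.525,0.17],"rotation": [-0.11,0.15,0.456],"hand": 0},{"linear": [-0.31,0.525,0.17],"rotation": [-0.11,0.15,0.456],"hand": 0},{"linear": [-0.31,0.525,0.17],"rotation": [-0.11,0.15,0.456],"hand": 0},{"linear": [-0.31,0.525,0.17],"rotation": [-0.11,0.15,0.456],"hand": 0}])

```text
clock: 60.28
tcp_pos: [0.5121, 0.0028, 0.1492]
ee_rot: [3.113, 0.221, 0.354]
ft_force: [-0.0, -0.1, -2.6]
opening: 0.0155
grasp_force: 59.8
```

Request:
step_arm(deltas=[{"linear": [-0.31,0.525,0.17],"rotation": [-0.11,0.15,0.456],"hand": 0},{"linear": [-0.31,0.525,0.17],"rotation": [-0.11,0.15,0.456],"hand": 0},{"linear": [-0.31,0.525,0.17],"rotation": [-0.11,0.15,0.456],"hand": 0},{"linear": [-0.31,0.525,0.17],"rotation": [-0.11,0.15,0.456],"hand": 0},{"linear": [-0.31,0.525,0.17],"rotation": [-0.11,0.15,0.456],"hand": 0},{"linear": [-0.31,0.525,0.17],"rotation": [-0.11,0.15,0.456],"hand": 0},{"linear": [-0.31,0.525,0.17],"rotation": [-0.11,0.15,0.456],"hand": 0},{"linear": [-0.31,0.525,0.17],"rotation": [-0.11,0.15,0.456],"hand": 0}])

```text
clock: 61.28
tcp_pos: [0.4543, -0.1252, 0.0924]
ee_rot: [3.071, -0.186, 0.484]
ft_force: [-0.1, -0.3, -1.6]
opening: 0.0153
grasp_force: 59.8
```

Request:
step_arm(deltas=[{"linear": [-0.31,0.525,0.17],"rotation": [-0.11,0.15,0.456],"hand": 0},{"linear": [-0.31,0.525,0.17],"rotation": [-0.11,0.15,0.456],"hand": 0},{"linear": [-0.31,0.525,0.17],"rotation": [-0.11,0.15,0.456],"hand": 0},{"linear": [0,0,0],"rotation": [0,0,0],"hand": 0},{"linear": [0,0,0],"rotation": [0,0,0],"hand": 0}])

```text
clock: 61.9
tcp_pos: [0.4266, -0.168, 0.07]
ee_rot: [3.041, -0.333, 0.529]
ft_force: [0.3, 0.2, -1.3]
opening: 0.0156
grasp_force: 59.8
```

```bash
python3 - <<'E'
from h import *
o=env.observe();p,r=scoop(1);print(o['tcp_pos'],o['ft_force'],p,np.degrees(r.as_euler('ZYX')))
splan([*pan(0,0),.0135],SY,0,4,pt=(0,0,0))
E
```

```text
[ 0.42655698 -0.1680234   0.0699899 ] [ 0.3070731   0.18162523 -1.34976397] [ 0.49726069 -0.18281325  0.08932213] [-12.34419743   0.29298263   0.11097017]
rows 4 lin [-0.203 -0.01   0.602] rot [-0.008  0.018  0.001]
```

Request:
step_arm(deltas=[{"linear": [-0.2,-0.01,0.6],"rotation": [0,0.02,0],"hand": 0},{"linear": [-0.2,-0.01,0.6],"rotation": [0,0.02,0],"hand": 0},{"linear": [-0.2,-0.01,0.6],"rotation": [0,0.02,0],"hand": 0},{"linear": [-0.2,-0.01,0.6],"rotation": [0,0.02,0],"hand": 0},{"linear": [-0.02,0,0.04],"rotation": [0,0,0],"hand": 0},{"linear": [0,0,0],"rotation": [0,0,0],"hand": 0},{"linear": [0,0,0],"rotation": [0,0,0],"hand": 0}])

```text
clock: 62.78
tcp_pos: [0.4286, -0.1669, -0.007]
ee_rot: [3.04, -0.331, 0.538]
ft_force: [-0.8, -0.8, -1.4]
opening: 0.0154
grasp_force: 59.9
```

Request:
step_arm(deltas=[{"linear": [0,0,0],"rotation": [0,0,0],"hand": 0.45},{"linear": [0,0,0],"rotation": [0,0,0],"hand": 0.45},{"linear": [0,0,0],"rotation": [0,0,0],"hand": 0.45},{"linear": [0,0,0],"rotation": [0,0,0],"hand": 0.45},{"linear": [0.14,0,-0.4],"rotation": [0,0,0],"hand": 0.45},{"linear": [0.3,0,-0.85],"rotation": [0,0,0],"hand": 0.45},{"linear": [0.3,0,-0.85],"rotation": [0,0,0],"hand": 0.45},{"linear": [0.3,0,-0.85],"rotation": [0,0,0],"hand": 0.45}])

```text
clock: 63.78
tcp_pos: [0.4274, -0.1669, 0.0881]
ee_rot: [3.039, -0.333, 0.538]
ft_force: [0.3, 0.4, 0.7]
opening: 0.0389
grasp_force: 0.0
```

Request:
step_arm(deltas=[{"linear": [0.3,0,-0.85],"rotation": [0,0,0],"hand": 0.45},{"linear": [0.2,-1,-0.4],"rotation": [0,0,0],"hand": 0.45},{"linear": [0.2,-1,-0.4],"rotation": [0,0,0],"hand": 0.45},{"linear": [0.2,-1,-0.4],"rotation": [0,0,0],"hand": 0.45},{"linear": [0.2,-1,0],"rotation": [0,0,0],"hand": 0.45},{"linear": [0.2,-1,0],"rotation": [0,0,0],"hand": 0.45},{"linear": [0,0,0],"rotation": [0,0,0],"hand": 0.45}])

```text
clock: 64.65
tcp_pos: [0.4754, -0.0222, 0.1587]
ee_rot: [3.04, -0.327, 0.539]
ft_force: [-0.8, -0.6, -0.3]
opening: 0.0393
grasp_force: 0.0
```

```bash
python3 - <<'E'
from h import *
print(env.observe()['tcp_pos'],blobs())
a=np.ascontiguousarray(env.camera('top')[85:300,100:360,::-1]);b=np.ascontiguousarray(env.camera('side')[150:345,110:380,::-1])
a=cv2.resize(a,None,fx=300/215*1.02*1.0,fy=300/215*1.02);b=cv2.resize(b,None,fx=1.5,fy=1.5)
h=max(a.shape[0],b.shape[0]);pad=lambda i:cv2.copyMakeBorder(i,0,h-i.shape[0],0,0,cv2.BORDER_CONSTANT)
cv2.imwrite('pics/end.png',np.hstack([pad(a),pad(b)]));print(a.shape,b.shape)
E
```

```text
[ 0.475415   -0.02219286  0.15869175] []
(306, 370, 3) (292, 405, 3)
```

View pics/end.png

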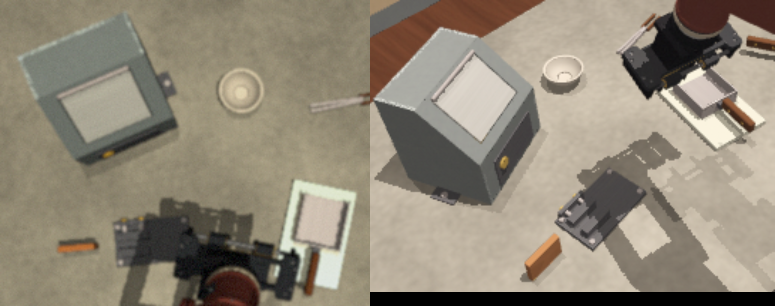

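The final views show the flap shut, the scoop empty and level on its board, the block standing at (77,247), and no loose brass. The dish and tweezers are in their places.

```bash
python3 -c "
from workcell import env
print(env.close_job())"
```

```text
the job is handed in; nothing more can be done
None
```

The job is handed in, but the call returned no verdict: the last pictures show the flap shut, an empty scoop level on its board, the block standing on the bench and no loose brass; the pieces inside the box I infer only from that and the drop in wrist force. The reported TCP proved to lie about 39 mm beyond the real fingertips, not at their end as stated, so I measured that offset by touching the bench and corrected every move for it.

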